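# Set the mitre grinder and hold a border tile flush on its sloping rest

## Robot

A 6-joint arm with a two-finger parallel gripper is mounted at the origin on the work surface. World frame = base frame: x ahead of the robot, y to its left, z up, the work surface at z = 0. Lengths are in m, angles in degrees, forces in N, time in s.
With the tool pointing down it reaches from about 0.375 to 0.9 m from the base axis. Payload 3.1 kg.
Tool frame: the origin (TCP) lies midway between the tips of the shut fingers; the grasp point (between the pads) lies 19 mm behind it; x points along the fingers, y is the direction in which the jaws open and shut, and the axes are right-handed (so a half turn about x gives the same grasp; the last joint's range is limited). The gripper opens to 85 mm and grips with 20 to 120 N. Pads are 22 mm wide; open, the fingers measure 114 mm over their backs; the gripper's body (76 mm by 85 mm) begins 54 mm behind the grasp point. The pads swing forward as they close: fully open they stand 13 mm farther back than shut.
Start: joints at [-10.227, 30.224, 82.088, -0, 67.689, -10.227], TCP at [0.625, 0, 0.231] pointing down, gripper open.
Joint ranges: [-176.69, 176.69], [-43.24, 126.21], [12.49, 139.97], [-82, 262], [0, 151.66], [-163.58, 163.58]. Speed limits (degrees/s): [159.86, 159.86, 180, 180, 180, 180].

## Interface

Orientations are given as [roll, pitch, yaw] about the fixed x, y, z axes, in that order (R = Rz(yaw) Ry(pitch) Rx(roll)).
In Python, from cell import manip gives the robot as it stands.
- The arm moves only by the tool carry_out, never from a script. Its argument "moves" is a list of rows, each an object of numbers: "tx", "ty", "tz": the shift along the tool's x, y, z in cm; "wx", "wy", "wz": the turn, a rotation vector about the tool's x, y, z in degrees. A call has 1 to 20 rows; each row shifts and turns the commanded pose from where the row before left it, along the tool's axes as they then stand; what a row does not reach is not made up. A row lasts 1/10 s, in which the tool goes at most 50 mm and 8.59 degrees, less where a joint would pass 70% of its speed; a pose out of reach is approached as far as the arm can. A call is refused whole if a number of a shift passes 5 or a number of a turn 8.59, either way. A call with a gripper value outside its range is refused whole. "fingers" is the finger opening in cm, from 0 to 8.54, set as the call begins (left out, the last holds). The fingers move at their own pace and stop on an object; "force" is the grip in N (left out, the last holds). Time passes only in rows, so rows that do not move let the fingers close. It gives the time, the measured TCP pose, the force and the opening at its end, in the units of the state.
- manip.get_state(): the state, without advancing time (a new reading comes with each control period).
- manip.get_image(name): name is "scene" or "side" or "wrist"; returns the picture (420x560x3 uint8, blue, green, red); there is no depth.
- manip.calibration(name): a dict with "mtx" (3x3 intrinsics, pixels), "position" and "rotation" of the camera in the world. Camera axes: x right, y down, z forward; pixel columns grow to the right and rows downward; lengths in m; the calibration is good to about 2 mm. A picture is of the moment at which its call begins: read the wrist's pose just before it. calibration takes no time and is no camera call; for the wrist camera it gives the pose at the moment of the call.
- manip.hand_in(): hands the job in, once; it reports no verdict.
The state is a dict: "time": time; "q": joint angles; "dq": joint speeds; "tau": joint torques, N m; "ee_pos": TCP position; "ee_rot": TCP orientation; "wrist_force": force on the tool from outside, world axes, zero at the start; "moment": the same for the moment, N m; "gripper_width": opening from 0.0 (shut) to 1.0 (fully open).
Only numpy, scipy, OpenCV 4.12 (cv2) and the standard library are available. Lean on these libraries where they do the work, as an engineer would, in place of code of your own. Each camera call takes 0.05 s, during which the arm holds its last target.

## Task

Get the tile edge grinder ready for a mitre: wind the handwheel on its front until the carriage comes up against its depth stop. Then take the narrow border tile from the drying board, tilt it to match the carriage's sloping steel rest and bring it down, glazed face up, until it lies flush on the rest, centred across it and with its low end against the toe ledge. Finish while still gripping it there and pressing it down with light, steady hand pressure: do not let go, and leave the other loose things where they lie.

Things in the scene. Friction and masses are not known exactly. Their poses are not given: they have to be found in the camera images.
- grinder: Bench mitre grinder, bolted down: grey bed 460 mm long (its y) x 130 mm (its x), 115 mm high over its ways. Origin on the table under the bed's middle; x points away from the operator's side (the handwheel is at -x), y along the bed towards the cross rail, z up. The grinding head, 285 mm high, is parked on that rail at the back.
- handwheel (a joint): Turn of the handwheel, rad; starts between -1 and 1, 0 = handle at the top. Grows when wound anticlockwise as seen by the operator facing it (wheel's top moves to the grinder's +y): this drives the carriage 12 mm per rad towards the stop. Needs about 5 N at the handle, stays where left. 1.9 to 6.4 rad on, the carriage meets the stop and the wheel goes hard.
- wheel_axis (a point): Point on the handwheel's axis, 100 mm above the table, in the upright plane of crank_grip, 70 mm in front of the wheel's rim (140 mm across). The axis runs along the grinder's x. Axes as the grinder's.
- crank_grip (a point): Grip point of the crank handle: on the handle's axis, 50 mm from the wheel's axis 22 mm from the free end. The handle is a level black sleeve 23 mm thick, 88 mm long, pointing to the grinder's -x; it revolves freely on its pin, so, pinched from above (25 N is enough), it can be led round an upright circle without turning the hand. Axes turn with the wheel.
- carriage_nose (a point): Tip of the steel nose (18 mm in diameter) on the carriage's +y side, near its front edge, 129 mm above the table. Axes as the grinder's. The aluminium carriage slides along the grinder's y only.
- stop_tip (a point): Tip of the depth stop's stud, which faces the nose, on the dark block clamped on the front way of the bed. Axes as the grinder's: the nose's y in this frame is minus the gap that is left, 0 at touch. The stop is rigid; its place along the bed varies.
- rest: The tilting tile rest on top of the carriage. Origin on its trunnion pin, 191 mm above the table, 26 mm below the middle of its face; axes as rest_face. Clamped at its slope.
- rest_face (a point): Middle of the steel tile rest's upper face. z: normal to it; x: level across, as the grinder's x; y: up the slope, which rises to the grinder's +y at 19 to 37 deg (clamped). Face 34 mm wide (x), y -45 to +45 mm. At y = -45 stands the toe ledge, 8 mm thick, 6 mm above the face. Seated tile: centre at x 0, y +10, z +5 mm. Beside the rest fingers have 25 mm free depth below the face.
- tile_mid (a point): Centre of the border tile, 50 x 110 x 10 mm (x, y, z), about 120 g, red clay, white glazed face up (+z): the narrow one of the two tiles on the drying board. It lies level across the two battens, its centre 37 mm above the table; beside the middle of its long sides, between the battens (64 mm apart), 20 mm are free below its underside.
- border_tile: The same border tile: origin at the centre of its underside.
- drying_board: Wooden drying board 420 x 130 mm, 12 mm thick, with two battens along it (14 mm wide, 20 mm high, centred 39 mm either side of its middle line). Origin at its centre on the table, x along it. Fixed.
- square_tile: Square glazed tile 100 x 100 x 10 mm at the far end of the drying board; leave it. Origin under its centre.
- rub_brick: Rubbing brick 100 x 45 x 30 mm lying on the table; leave it. Origin under its centre.
- scraper: Wide scraper with a steel blade 200 mm wide and a wooden loop handle, lying flat, 20 mm high; leave it.
- try_square: Small try square lying flat, blade 150 mm, wooden stock 14 mm high; leave it. Origin at its corner.
- glaze_brush: Flat brush 200 mm long lying on the table, 20 mm high; leave it. Origin under its middle.
- wash_jar: Closed white jar 68 mm across and 85 mm high; leave it. Origin under its centre.
- mallet: Rubber mallet with a wooden handle, 260 mm long, lying on the table; leave it. Origin under its middle.
- tile_chip: Small square tile 75 x 75 x 10 mm lying flat on the table; leave it. Origin under its centre.
Things that resemble listed ones, but are neither listed nor needed, are in the scene too. What is shaped like the border_tile but purple is not meant.

How it is judged (in metres and radians):
On the way, in this order (a step that is already met when the one before it is completed fails the run):
1. the carriage's nose has been wound up against the depth stop (y of carriage_nose in the frame of stop_tip above -0.002 m), for 0.2 s.
2. the tile, in the gripper, lies flush on the sloping rest with its low end at the ledge, pressed down, the carriage still at its stop (y of carriage_nose in the frame of stop_tip above -0.002 m and angle between the z axis of tile_mid and the z axis of rest_face, either way round below 0.045 rad and angle between the y axis of tile_mid and the y axis of rest_face, either way round below 0.1 rad and z of tile_mid in the frame of rest_face between 0.003 and 0.0068 m and x of tile_mid in the frame of rest_face between -0.008 and 0.008 m and y of tile_mid in the frame of rest_face between 0.007 and 0.014 m and angle between tile_mid's own z axis and vertical below 1 rad and contact force between border_tile and rest between 2.5 and 45 N and contact force between the fingers and border_tile above 4 N), for 0.3 s.
At the end, for the whole second after the job is handed in: Carriage nose within 2 mm of the stop; tile glaze up, within 2.6 deg of the rest face and under 2 mm off it, within 8 mm of its centre line, at most 6 deg skew, low end within 4 mm of the ledge, pressed on the rest with 2.5 to 45 N, still gripped and at rest (all of step 2 and linear speed of border_tile below 0.02 m/s); the arm keeps its last pose, push and grip.
It fails at once if another thing on the table is pushed or carried more than 25 mm (distance of any of square_tile, rub_brick, scraper, try_square, glaze_brush, wash_jar, mallet, tile_chip from where it was at the start of the episode above 0.025 m).
It fails at once if the tile is rammed on the rest with more than 80 N, which would chip it (contact force between border_tile and rest above 80 N).
It also fails if it takes over 54 s, if anything falls off the work surface, if the arm or the gripper's body presses on something with over 40 N, if the wrist force passes 120 N, or if a joint passes its speed limit or range.

## Working session

There is one attempt and no reset: what is moved stays moved. The work goes in short steps, Python scripts to look and compute and a tool call to move; the robot and the scene stay as the last step left them, time stands still between calls to the robot, and variables do not carry over. Pictures are saved under pics/ and viewed, and the job is handed in when it is done.

Besides the shell and the picture viewer there is one more tool, called after ">>>" by a JSON object that holds its "api" and its "payload", one argument or row to a line. carry_out: Moves the arm, as the interface text tells. Its arguments: {"type":"object","properties":{"moves":{"type":"array","items":{"type":"object","properties":{"tx":{"type":"number"},"ty":{"type":"number"},"tz":{"type":"number"},"wx":{"type":"number"},"wy":{"type":"number"},"wz":{"type":"number"}}}},"fingers":{"type":"number"},"force":{"type":"number"}},"required":["moves"]}

```bash
ls; mkdir -p pics; python3 - <<'E'
from cell import manip
import cv2
print(manip.get_state())
for n in ("scene","side","wrist"):
    c=manip.calibration(n); print(n,c)
    im=manip.get_image(n); cv2.imwrite(f"pics/{n}0.png",im)
E
```

```text
pics
{'time': 0.0, 'q': array([-1.02276211e+01,  3.02780340e+01,  8.21575493e+01, -2.38027748e-04,
        6.76894466e+01, -1.02283433e+01]), 'dq': array([ 0.04095981, -0.00765758, -0.05888202,  0.00383613, -0.10781934,
        0.04462158]), 'tau': array([ 2.50220628e-04, -4.42344439e+01, -1.78024775e+01, -2.06930472e-04,
        8.36740597e-03,  2.24214921e-05]), 'ee_pos': array([6.24273707e-01, 1.55807740e-04, 2.30337162e-01]), 'ee_rot': array([-100.12752175,   89.8749699 ,  169.87329105]), 'wrist_force': array([-0.1412543 , -1.0389096 , -0.63678812]), 'moment': array([-0.01534008,  0.00973415,  0.02898463]), 'gripper_width': 1.0000664563255965}
scene {'mtx': array([[415.76246415,   0.        , 277.01255205],
       [  0.        , 415.76246415, 200.75936515],
       [  0.        ,   0.        ,   1.        ]]), 'position': array([1.35016472, 0.12821558, 1.00354862]), 'rotation': array([-1.31623470e+02, -6.30995717e-02,  9.82850191e+01])}
side {'mtx': array([[506.49406272,   0.        , 281.33746295],
       [  0.        , 506.49406272, 204.35658925],
       [  0.        ,   0.        ,   1.        ]]), 'position': array([-0.13241905, -1.04393994,  1.50474012]), 'rotation': array([-1.38993524e+02,  3.96975551e-02, -2.95850328e+01])}
wrist {'mtx': array([[342.32805039,   0.        , 287.24212422],
       [  0.        , 342.32805039, 205.89461706],
       [  0.        ,   0.        ,   1.        ]]), 'position': array([0.62482378, 0.06673121, 0.3737391 ]), 'rotation': array([1.64305342e+02, 9.18706710e-02, 4.31264444e-02])}
```

View pics/scene0.png

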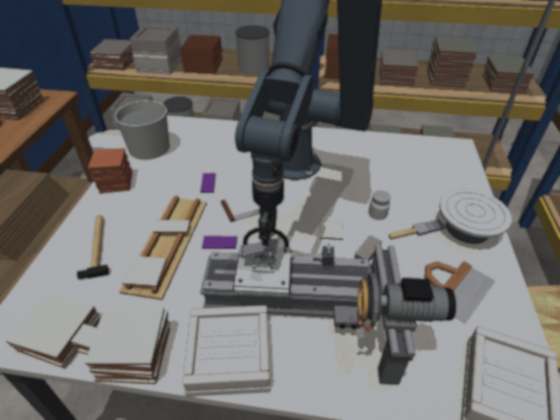

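View pics/side0.png

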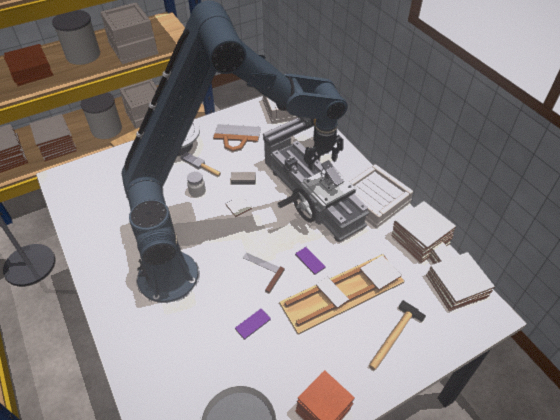

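View pics/wrist0.png

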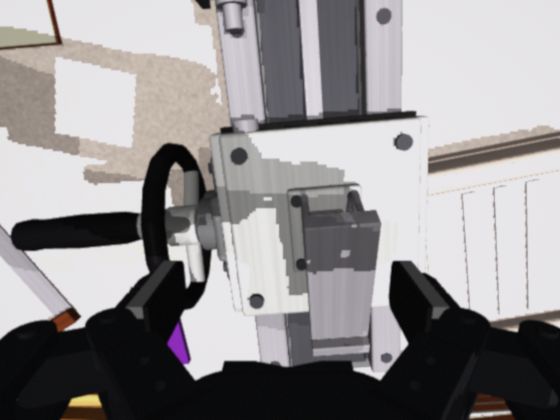

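```bash
cat > h.py <<'E'
import numpy as np, cv2
from scipy.spatial.transform import Rotation as R
from scipy.optimize import least_squares
def rot(rpy): return R.from_euler('xyz',rpy,degrees=True).as_matrix()
class Cam:
    def __init__(s,c): s.K=np.array(c['mtx']);s.p=np.array(c['position']);s.R=rot(c['rotation'])
    def proj(s,P):
        q=(np.atleast_2d(P)-s.p)@s.R; return (q[:,:2]/q[:,2:])@s.K[:2,:2].T+s.K[:2,2]
    def atz(s,u,v,z):
        d=s.R@np.linalg.solve(s.K,[u,v,1.]); return s.p+d*(z-s.p[2])/d[2]
def crop(src,dst,x0,y0,x1,y1,k):
    im=cv2.imread(src)[y0:y1,x0:x1]; im=cv2.resize(im,None,fx=k,fy=k,interpolation=cv2.INTER_CUBIC)
    cv2.imwrite(dst,im)
SC={'mtx':np.array([[415.76246415,0,277.01255205],[0,415.76246415,200.75936515],[0,0,1]]),'position':[1.35016472,0.12821558,1.00354862],'rotation':[-1.31623470e+02,-6.30995717e-02,9.82850191e+01]}
SI={'mtx':np.array([[506.49406272,0,281.33746295],[0,506.49406272,204.35658925],[0,0,1]]),'position':[-0.13241905,-1.04393994,1.50474012],'rotation':[-1.38993524e+02,3.96975551e-02,-2.95850328e+01]}
W0={'mtx':np.array([[342.32805039,0,287.24212422],[0,342.32805039,205.89461706],[0,0,1]]),'position':[0.62482378,0.06673121,0.3737391],'rotation':[1.64305342e+02,9.18706710e-02,4.31264444e-02]}
scene,side,w0=Cam(SC),Cam(SI),Cam(W0)
E
python3 - <<'E'
from h import *
crop('pics/wrist0.png','pics/w0a.png',200,0,440,180,3.3)
crop('pics/wrist0.png','pics/w0b.png',200,170,440,350,3.3)
crop('pics/wrist0.png','pics/w0c.png',0,120,240,300,3.3)
crop('pics/scene0.png','pics/s0a.png',110,190,310,330,4)
crop('pics/side0.png','pics/d0a.png',230,90,410,225,4.4)
crop('pics/side0.png','pics/d0b.png',230,230,420,340,4.2)
E
```

```text
(no output)
```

View pics/w0a.png

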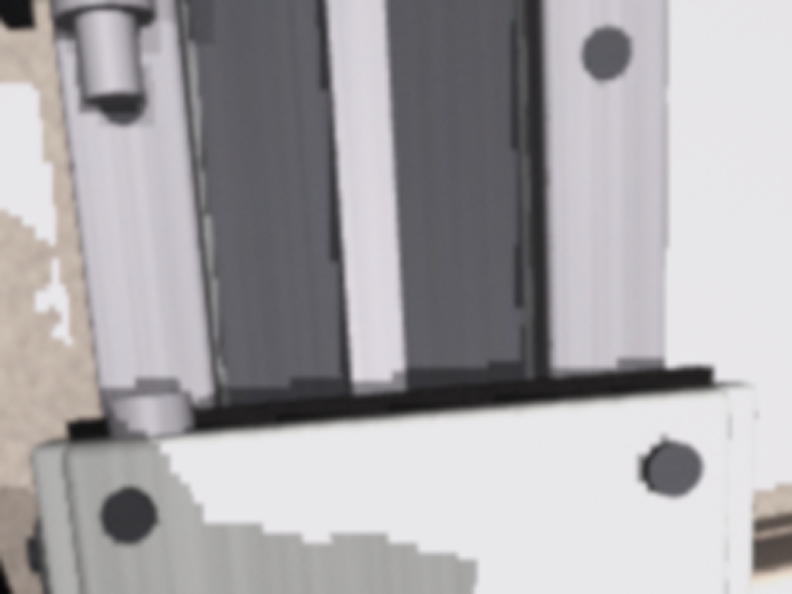

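View pics/w0b.png

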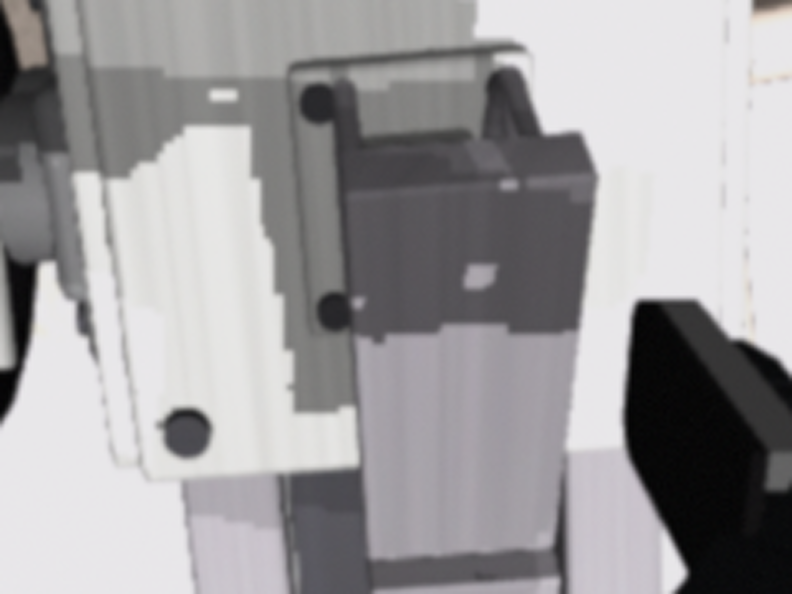

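View pics/w0c.png

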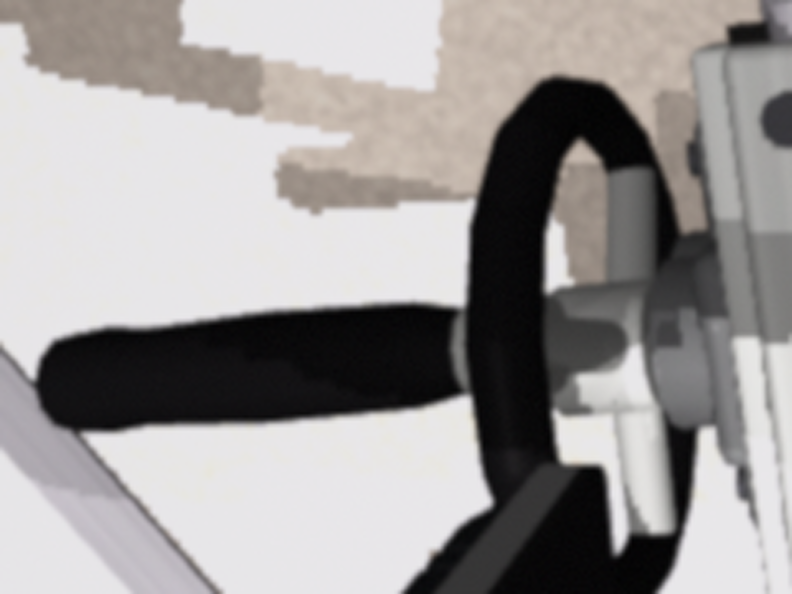

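View pics/s0a.png

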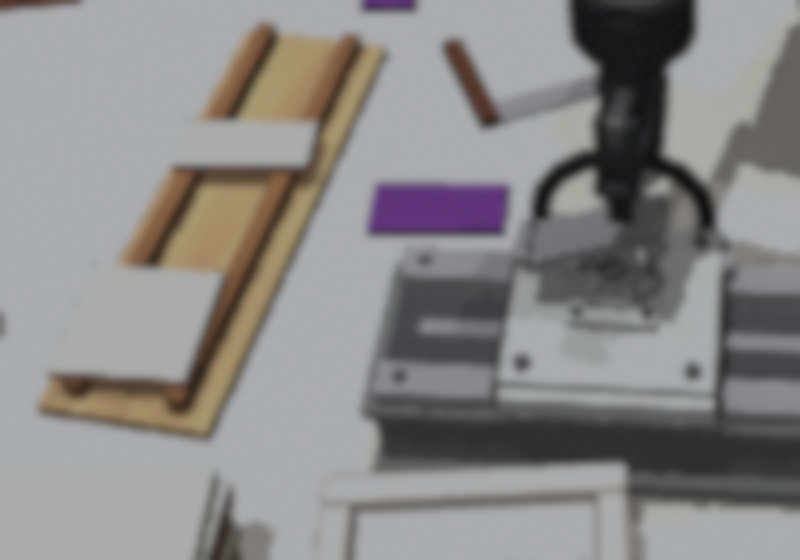

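View pics/d0a.png

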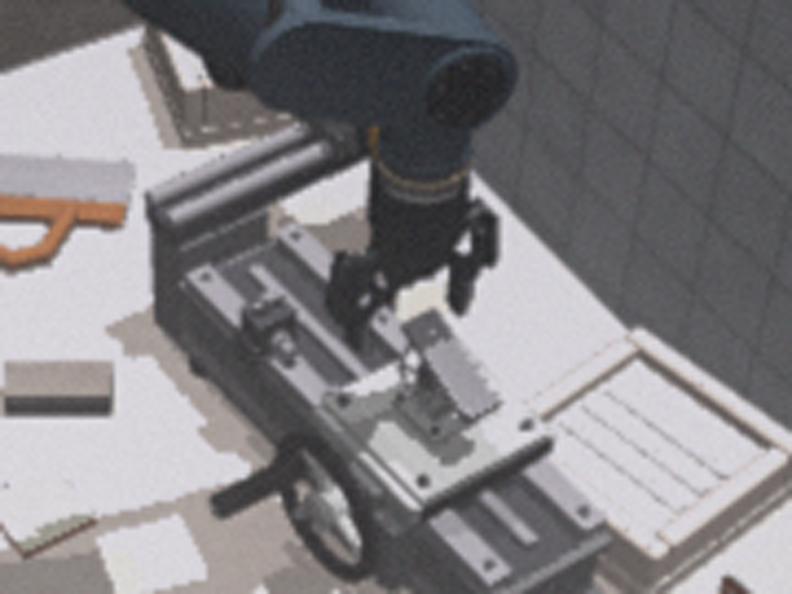

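View pics/d0b.png

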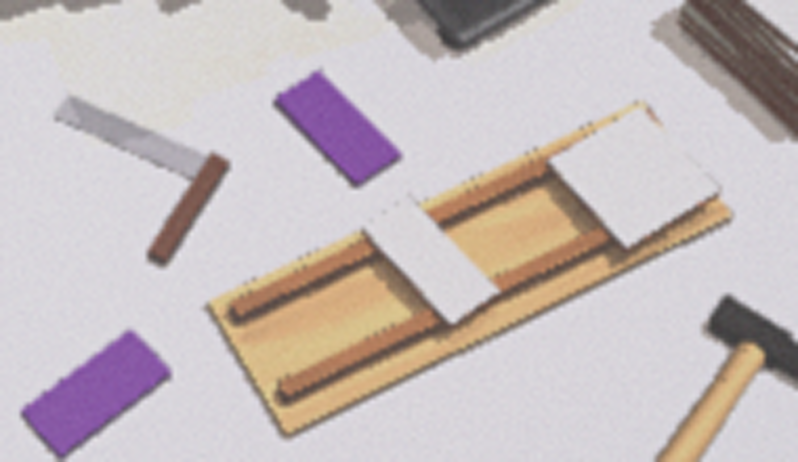

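```bash
cat >> h.py <<'E'
def tri(obs):
    # obs: list of (cam,(u,v))
    f=lambda P: np.concatenate([c.proj(P)[0]-np.array(uv) for c,uv in obs])
    r=least_squares(f,[.6,0,.1]); return r.x, r.fun
E
python3 - <<'E'
from h import *
np.set_printoptions(precision=4,suppress=True)
W=lambda x,y:(x/3.3+200,y/3.3); Wb=lambda x,y:(x/3.3+200,y/3.3+170); Wc=lambda x,y:(x/3.3,y/3.3+120)
S=lambda x,y:(x/4+110,y/4+190); D=lambda x,y:(x/4.4+230,y/4.4+90); Db=lambda x,y:(x/4.2+230,y/4.2+230)
a,b=[w0.atz(*W(*p),.115) for p in((60,20),(103,400))]; print('way left',a,b,np.degrees(np.arctan2(-(a-b)[0],(a-b)[1])))
a,b=[w0.atz(*W(*p),.115) for p in((667,5),(665,368))]; print('way right',a,b,np.degrees(np.arctan2(-(a-b)[0],(a-b)[1])))
print('nose', w0.atz(*W(150,388),.138),'stud',w0.atz(*W(110,95),.138), w0.atz(*W(110,95),.129))
print('handle end',tri([(w0,Wc(40,385)),(side,D(218,500))]))
print('handle base',tri([(w0,Wc(465,352)),(side,D(300,458))]))
# hub of wheel in wrist at z .1
print('hub',w0.atz(*Wc(600,350),.1))
# rim top & bottom
# tile corners z=.042: scene
for p in((190,122),(320,122),(300,168),(170,166)): print('tile scene',scene.atz(*S(*p),.042))
for p in((362,230),(412,194),(498,290),(450,325)): print('tile side',side.atz(*Db(*p),.042))
E
```

```text
way left [0.5778 0.134  0.115 ] [0.5833 0.0586 0.115 ] 4.175825908573522
way right [0.7016 0.1368 0.115 ] [0.7076 0.0655 0.115 ] 4.875476978399877
nose [0.5966 0.0617 0.138 ] stud [0.5907 0.1154 0.138 ] [0.5894 0.1172 0.129 ]
handle end (array([ 0.4394, -0.0158,  0.1578]), array([ 0.118 ,  0.1136, -0.8805, -0.3988]))
handle base (array([ 0.5248, -0.01  ,  0.1532]), array([-0.0572, -0.0441,  0.3891,  0.0864]))
hub [ 0.5354 -0.028   0.1   ]
tile scene [ 0.4337 -0.4032  0.042 ]
tile scene [ 0.4181 -0.297   0.042 ]
tile scene [ 0.4715 -0.2971  0.042 ]
tile scene [ 0.4845 -0.401   0.042 ]
tile side [ 0.4196 -0.3069  0.042 ]
tile side [ 0.473  -0.2981  0.042 ]
tile side [ 0.4831 -0.406   0.042 ]
tile side [ 0.4332 -0.4131  0.042 ]
```

```bash
python3 - <<'E'
from h import *
np.set_printoptions(precision=4,suppress=True)
Wc=lambda x,y:(x/3.3,y/3.3+120)
def ovl(yw,x,y,th,xf,col,im):
    g=np.radians(yw); X=np.array([np.cos(g),np.sin(g),0]);Y=np.array([-np.sin(g),np.cos(g),0]);Z=np.array([0,0,1.])
    A=np.array([x,y,.1])  # wheel centre at rim plane
    for r in(70,56):
        P=[A+(r/1000)*(np.sin(t)*Y+np.cos(t)*Z) for t in np.linspace(0,2*np.pi,60)]
        p=w0.proj(P); cv2.polylines(im,[np.round((p-[0,120])*3.3).astype(int)],True,col,1)
    h=A+.05*(np.sin(th)*Y+np.cos(th)*Z)
    for s in(-.0115,.0115):
        p=w0.proj([h-X*.004+Y*s,h-X*.092+Y*s]); cv2.polylines(im,[np.round((p-[0,120])*3.3).astype(int)],False,col,2)
    print(h-X*.07)
im=cv2.imread('pics/w0c.png')
ovl(4.5,.535,-.028,.35,0,(0,0,255),im)
ovl(4.5,.535,-.022,.2,0,(0,255,0),im)
cv2.imwrite('pics/o1.png',im)
E
```

```text
[ 0.4639 -0.0164  0.147 ]
[ 0.4644 -0.0176  0.149 ]
```

View pics/o1.png

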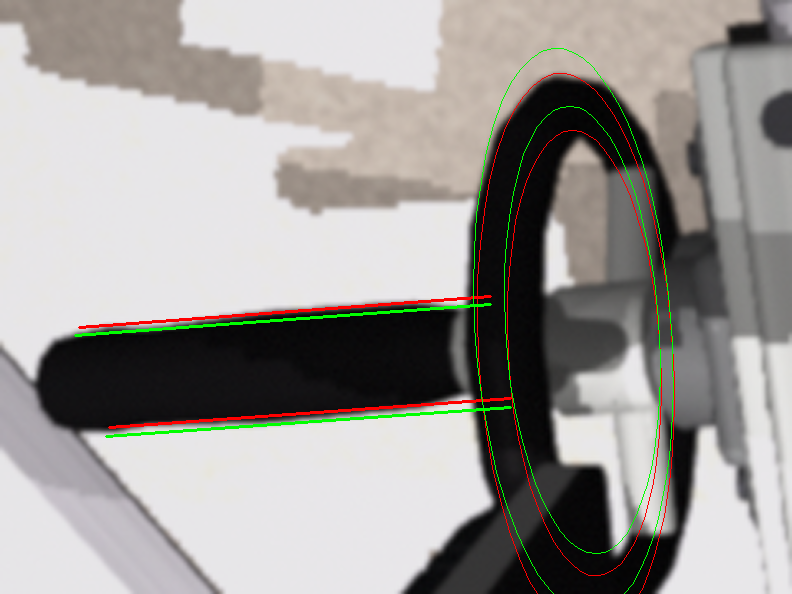

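```bash
cat >> h.py <<'E'
GY=4.5
def gaxes(y=None):
    g=np.radians(GY if y is None else y); return np.array([np.cos(g),np.sin(g),0]),np.array([-np.sin(g),np.cos(g),0]),np.array([0,0,1.])
def rows_between(p0,R0,p1,R1,n):
    """rows with linear pos + const-rate rotation, tool axes; rounded; returns rows and end pose"""
    rv=R.from_matrix(R0.T@R1).as_rotvec(degrees=True)
    out=[];p,Rm=p0.copy(),R0.copy()
    for i in range(n):
        k=n-i
        t=Rm.T@((p1-p)/k)*100; w=R.from_matrix(Rm.T@R1).as_rotvec(degrees=True)/k
        t=np.round(t,1 if i<n-1 else 2);w=np.round(w,1)
        out.append((t,w)); p=p+Rm@t/100; Rm=Rm@R.from_rotvec(w,degrees=True).as_matrix()
    return out,p,Rm
def show(rows):
    for t,w in rows:
        d={k:float(v) for k,v in zip(('tx','ty','tz','wx','wy','wz'),list(t)+list(w)) if abs(v)>1e-9}
        print(str(d).replace("'",'"')+',')
def st():
    from cell import manip
    s=manip.get_state(); return s,np.array(s['ee_pos']),rot(s['ee_rot'])
E
python3 - <<'E'
from h import *
np.set_printoptions(precision=4,suppress=True)
s,p,Rm=st(); print(p,Rm,s['time']); print('cam in tool',Rm.T@(w0.p-p))
X,Y,Z=gaxes()
c=Rm.T@(w0.p-p)
for sg in(1,-1):
    R1=np.stack([-Z,sg*Y,np.cross(-Z,sg*Y)],1); print(sg,R1@c, R.from_matrix(Rm.T@R1).as_rotvec(degrees=True))
E
```

```text
[0.6245 0.0001 0.2306] [[-0.0017  1.      0.    ]
 [ 0.0003  0.     -1.    ]
 [-1.     -0.0017 -0.0003]] 0.15
cam in tool [-0.1432  0.0001 -0.0666]
1 [-0.0664 -0.0051  0.1432] [-94.4981  -0.0899   0.06  ]
-1 [0.0664 0.0051 0.1432] [85.5018  0.0587  0.088 ]
```

```bash
python3 - <<'E'
from h import *
s,p,Rm=st()
X,Y,Z=gaxes(); R1=np.stack([-Z,Y,X],1)
show([(Rm.T@np.array([0,0,.04])*100,np.zeros(3))])
p=p+np.array([0,0,.04])
r,_,_=rows_between(p,Rm,np.array([.46,-.019,.22]),R1,12); show(r)
E
```

```text
{"tx": -3.999994355819762, "ty": -0.006635826874749506, "tz": -0.0010579280367722932},
{"tx": 0.4, "ty": -1.4, "tz": 0.2, "wx": -7.9},
{"tx": 0.4, "ty": -1.4, "wx": -7.9},
{"tx": 0.4, "ty": -1.4, "tz": -0.2, "wx": -7.9},
{"tx": 0.4, "ty": -1.3, "tz": -0.4, "wx": -7.9},
{"tx": 0.4, "ty": -1.2, "tz": -0.6, "wx": -7.9},
{"tx": 0.4, "ty": -1.2, "tz": -0.8, "wx": -7.9},
{"tx": 0.4, "ty": -1.0, "tz": -0.9, "wx": -7.8},
{"tx": 0.5, "ty": -0.9, "tz": -1.0, "wx": -7.9},
{"tx": 0.4, "ty": -0.8, "tz": -1.1, "wx": -7.8},
{"tx": 0.5, "ty": -0.6, "tz": -1.3, "wx": -7.9},
{"tx": 0.4, "ty": -0.4, "tz": -1.3, "wx": -7.8},
{"tx": 0.48, "ty": -0.2, "tz": -1.32, "wx": -7.9, "wy": -0.1},
```

>>> {"api": "carry_out", "payload": {
  "moves": [
    {"tx":-4.0},
    {"tx":0.4,"ty":-1.4,"tz":0.2,"wx":-7.9},
    {"tx":0.4,"ty":-1.4,"wx":-7.9},
    {"tx":0.4,"ty":-1.4,"tz":-0.2,"wx":-7.9},
    {"tx":0.4,"ty":-1.3,"tz":-0.4,"wx":-7.9},
    {"tx":0.4,"ty":-1.2,"tz":-0.6,"wx":-7.9},
    {"tx":0.4,"ty":-1.2,"tz":-0.8,"wx":-7.9},
    {"tx":0.4,"ty":-1.0,"tz":-0.9,"wx":-7.8},
    {"tx":0.5,"ty":-0.9,"tz":-1.0,"wx":-7.9},
    {"tx":0.4,"ty":-0.8,"tz":-1.1,"wx":-7.8},
    {"tx":0.5,"ty":-0.6,"tz":-1.3,"wx":-7.9},
    {"tx":0.4,"ty":-0.4,"tz":-1.3,"wx":-7.8},
    {"tx":0.5,"ty":-0.2,"tz":-1.3,"wx":-7.9},
    {}
  ]
}}

```text
invalid input at $.moves[0]: expected keys tx, ty, tz, wx, wy, wz
```

```bash
cat > snap.py <<'E'
import sys,json
from h import *
from cell import manip
def snap(tag,names=("wrist",)):
    np.set_printoptions(precision=4,suppress=True)
    s,p,Rm=st(); print('t',s['time'],'p',p,'rot',s['ee_rot'],'F',s['wrist_force'],'gw',s['gripper_width'],'q',np.round(s['q'],1))
    for n in names:
        c=manip.calibration(n); im=manip.get_image(n); cv2.imwrite(f'pics/{n}{tag}.png',im)
        json.dump({k:np.asarray(v).tolist() for k,v in c.items()},open(f'pics/{n}{tag}.json','w'))
def load(n,tag): return Cam(json.load(open(f'pics/{n}{tag}.json')))
if __name__=='__main__': snap(sys.argv[1],sys.argv[2:] or ("wrist",))
E
python3 snap.py 1 wrist
```

```text
t 0.15 p [0.6245 0.0001 0.2306] rot [-99.0582  89.9037 170.9436] F [-1.1213  0.0681  0.6693] gw 0.9991867403413769 q [-10.2  30.3  82.1  -0.   67.7 -10.2]
```

View pics/wrist1.png

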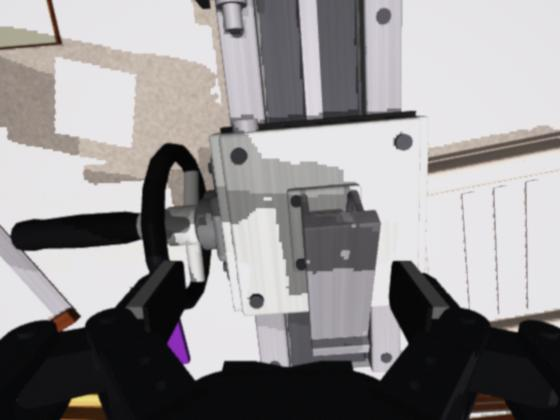

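All six keys are needed.

>>> {"api": "carry_out", "payload": {
  "moves": [
    {"tx":-4.0,"ty":0,"tz":0,"wx":0,"wy":0,"wz":0},
    {"tx":0.4,"ty":-1.4,"tz":0.2,"wx":-7.9,"wy":0,"wz":0},
    {"tx":0.4,"ty":-1.4,"tz":0,"wx":-7.9,"wy":0,"wz":0},
    {"tx":0.4,"ty":-1.4,"tz":-0.2,"wx":-7.9,"wy":0,"wz":0},
    {"tx":0.4,"ty":-1.3,"tz":-0.4,"wx":-7.9,"wy":0,"wz":0},
    {"tx":0.4,"ty":-1.2,"tz":-0.6,"wx":-7.9,"wy":0,"wz":0},
    {"tx":0.4,"ty":-1.2,"tz":-0.8,"wx":-7.9,"wy":0,"wz":0},
    {"tx":0.4,"ty":-1.0,"tz":-0.9,"wx":-7.8,"wy":0,"wz":0},
    {"tx":0.5,"ty":-0.9,"tz":-1.0,"wx":-7.9,"wy":0,"wz":0},
    {"tx":0.4,"ty":-0.8,"tz":-1.1,"wx":-7.8,"wy":0,"wz":0},
    {"tx":0.5,"ty":-0.6,"tz":-1.3,"wx":-7.9,"wy":0,"wz":0},
    {"tx":0.4,"ty":-0.4,"tz":-1.3,"wx":-7.8,"wy":0,"wz":0},
    {"tx":0.5,"ty":-0.2,"tz":-1.3,"wx":-7.9,"wy":0,"wz":0},
    {"tx":0,"ty":0,"tz":0,"wx":0,"wy":0,"wz":0}
  ]
}}

```text
time: 1.6
ee_pos: [0.4584, -0.0187, 0.2196]
ee_rot: [160.2, 89.8, 164.6]
wrist_force: [-0.3, -0.3, -0.3]
gripper_width: 1.002
```

```bash
python3 snap.py 1 wrist
```

```text
t 1.6 p [ 0.4584 -0.0187  0.2196] rot [160.1504  89.7793 164.6105] F [-0.3171 -0.3263 -0.2716] gw 1.0023297531594164 q [ -16.3   18.6  105.8   -0.    55.9 -110.8]
```

View pics/wrist1.png

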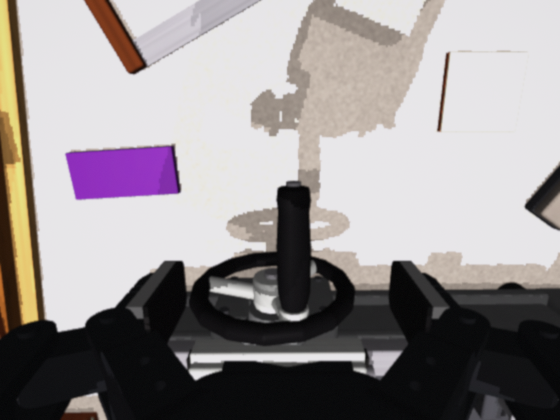

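```bash
cat > ov.py <<'E'
from snap import *
def ovl(cam,im,yw,x,y,th,col,k,off,L=(-.004,-.092)):
    X,Y,Z=gaxes(yw);A=np.array([x,y,.1])
    f=lambda P:np.round((cam.proj(P)-off)*k).astype(int)
    for r in(70,56):
        cv2.polylines(im,[f([A+(r/1000)*(np.sin(t)*Y+np.cos(t)*Z) for t in np.linspace(0,2*np.pi,60)])],True,col,1)
    h=A+.05*(np.sin(th)*Y+np.cos(th)*Z)
    q=[h+X*L[0]-Y*.0115,h+X*L[1]-Y*.0115,h+X*L[1]+Y*.0115,h+X*L[0]+Y*.0115]
    cv2.polylines(im,[f(q)],True,col,1)
E
python3 - <<'E'
from ov import *
c=load('wrist','1')
crop('pics/wrist1.png','pics/w1a.png',180,170,370,350,3.5)
im=cv2.imread('pics/w1a.png')
ovl(c,im,4.5,.537,-.0285,.32,(0,0,255),3.5,np.array([180,170]),(-.01,-.098))
cv2.imwrite('pics/w1a.png',im)
E
```

```text
(no output)
```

View pics/w1a.png

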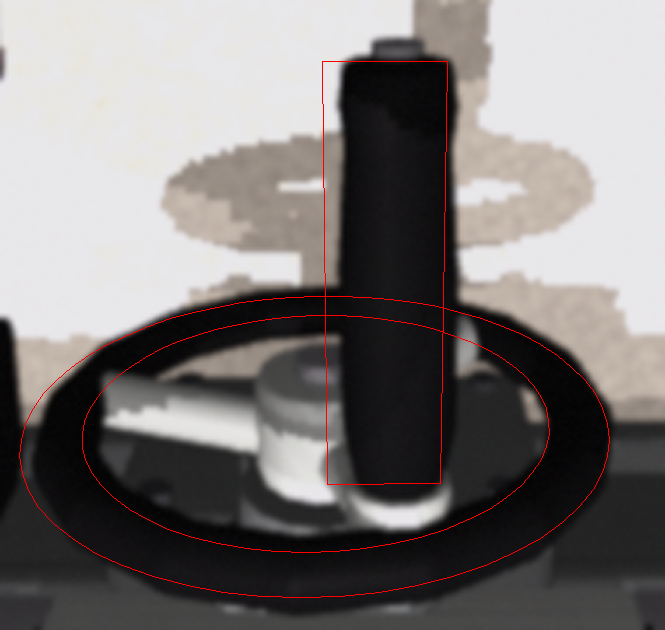

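>>> {"api": "carry_out", "payload": {
  "moves": [
    {"tx":2,"ty":0.1,"tz":0.1,"wx":0,"wy":0,"wz":0},
    {"tx":2.5,"ty":0.15,"tz":0.1,"wx":0,"wy":0,"wz":0},
    {"tx":2.5,"ty":0,"tz":0,"wx":0,"wy":0,"wz":0},
    {"tx":2.1,"ty":0,"tz":0,"wx":0,"wy":0,"wz":0},
    {"tx":0,"ty":0,"tz":0,"wx":0,"wy":0,"wz":0}
  ]
}}

```text
time: 2.15
ee_pos: [0.4622, -0.0162, 0.1274]
ee_rot: [158.7, 89.8, 163.0]
wrist_force: [-0.2, -1.3, -0.8]
gripper_width: 1.002
```

>>> {"api": "carry_out", "payload": {
  "moves": [
    {"tx":0,"ty":0,"tz":0,"wx":0,"wy":0,"wz":0},
    {"tx":0,"ty":0,"tz":0,"wx":0,"wy":0,"wz":0},
    {"tx":0,"ty":0,"tz":0,"wx":0,"wy":0,"wz":0},
    {"tx":0,"ty":0,"tz":0,"wx":0,"wy":0,"wz":0},
    {"tx":0,"ty":0,"tz":0,"wx":0,"wy":0,"wz":0},
    {"tx":0,"ty":0,"tz":0,"wx":0,"wy":0,"wz":0},
    {"tx":0,"ty":0,"tz":0,"wx":0,"wy":0,"wz":0},
    {"tx":0,"ty":0,"tz":0,"wx":0,"wy":0,"wz":0}
  ],
  "fingers": 1.5,
  "force": 30
}}

```text
time: 2.95
ee_pos: [0.4631, -0.0162, 0.1301]
ee_rot: [4.5, 89.9, 9.0]
wrist_force: [1.1, 2.7, 6.6]
gripper_width: 0.257
```

```bash
python3 snap.py 2 wrist
```

```text
t 2.95 p [ 0.4631 -0.0162  0.1301] rot [ 4.5289 89.9004  8.9997] F [1.0927 2.6751 6.596 ] gw 0.2567618344863535 q [ -15.9   27.7  110.5    0.1   41.7 -110.4]
```

View pics/wrist2.png

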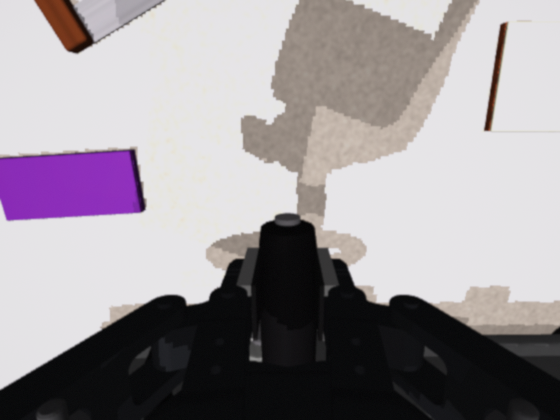

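>>> {"api": "carry_out", "payload": {
  "moves": [
    {"tx":0.22,"ty":0.53,"tz":0,"wx":0,"wy":0,"wz":0},
    {"tx":0.37,"ty":0.65,"tz":0,"wx":0,"wy":0,"wz":0},
    {"tx":0.47,"ty":0.58,"tz":0,"wx":0,"wy":0,"wz":0},
    {"tx":0.55,"ty":0.51,"tz":0,"wx":0,"wy":0,"wz":0},
    {"tx":0.62,"ty":0.42,"tz":0,"wx":0,"wy":0,"wz":0},
    {"tx":0.68,"ty":0.32,"tz":0,"wx":0,"wy":0,"wz":0},
    {"tx":0,"ty":0,"tz":0,"wx":0,"wy":0,"wz":0}
  ]
}}

```text
time: 3.7
ee_pos: [0.4604, 0.0152, 0.1004]
ee_rot: [62.1, 89.9, 66.5]
wrist_force: [2.1, 8.8, 0.8]
gripper_width: 0.26
```

```bash
python3 snap.py 3 wrist scene side; python3 -c "
from h import *
crop('pics/side3.png','pics/d3a.png',230,90,410,225,4.4)"
```

```text
t 3.7 p [0.4604 0.0152 0.1004] rot [62.1003 89.8611 66.5432] F [2.1406 8.842  0.7863] gw 0.26035817826370833 q [ -12.1   30.9  112.1    0.2   37.  -106.8]
```

View pics/wrist3.png

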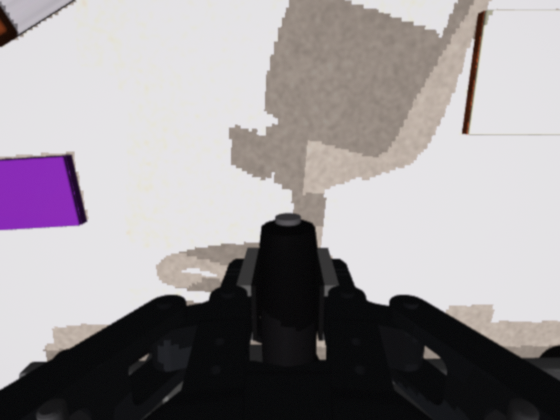

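View pics/d3a.png

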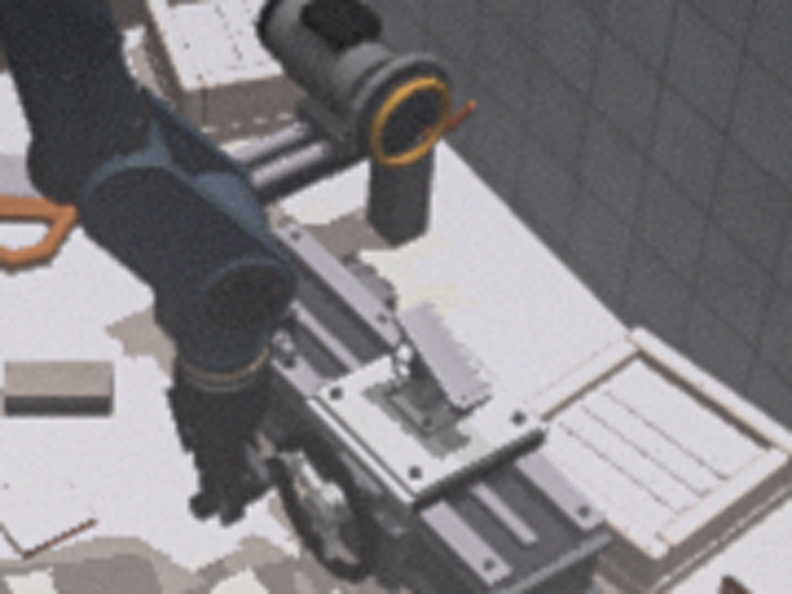

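```bash
python3 - <<'E'
import numpy as np
th=np.arange(1.2,5.3,.15)
for a,b in zip(th,th[1:]): print(round(b,2), 'tx',round(-5*(np.cos(b)-np.cos(a)),2),'ty',round(5*(np.sin(b)-np.sin(a)),2))
E
```

```text
1.35 tx 0.72 ty 0.22
1.5 tx 0.74 ty 0.11
1.65 tx 0.75 ty -0.0
1.8 tx 0.74 ty -0.12
1.95 tx 0.71 ty -0.22
2.1 tx 0.67 ty -0.33
2.25 tx 0.62 ty -0.43
2.4 tx 0.55 ty -0.51
2.55 tx 0.46 ty -0.59
2.7 tx 0.37 ty -0.65
2.85 tx 0.27 ty -0.7
3.0 tx 0.16 ty -0.73
3.15 tx 0.05 ty -0.75
3.3 tx -0.06 ty -0.75
3.45 tx -0.17 ty -0.73
3.6 tx -0.28 ty -0.69
3.75 tx -0.38 ty -0.65
3.9 tx -0.47 ty -0.58
4.05 tx -0.55 ty -0.5
4.2 tx -0.62 ty -0.42
4.35 tx -0.68 ty -0.32
4.5 tx -0.72 ty -0.21
4.65 tx -0.74 ty -0.1
4.8 tx -0.75 ty 0.01
4.95 tx -0.74 ty 0.12
5.1 tx -0.71 ty 0.23
5.25 tx -0.67 ty 0.33
```

>>> {"api": "carry_out", "payload": {
  "moves": [
    {"tx":0.62,"ty":0.3,"tz":0,"wx":0,"wy":0,"wz":0},
    {"tx":0.66,"ty":0.16,"tz":0,"wx":0,"wy":0,"wz":0},
    {"tx":0.75,"ty":0,"tz":0,"wx":0,"wy":0,"wz":0},
    {"tx":0.74,"ty":-0.12,"tz":0,"wx":0,"wy":0,"wz":0},
    {"tx":0.71,"ty":-0.22,"tz":0,"wx":0,"wy":0,"wz":0},
    {"tx":0.67,"ty":-0.33,"tz":0,"wx":0,"wy":0,"wz":0},
    {"tx":0.62,"ty":-0.43,"tz":0,"wx":0,"wy":0,"wz":0},
    {"tx":0.55,"ty":-0.51,"tz":0,"wx":0,"wy":0,"wz":0},
    {"tx":0.46,"ty":-0.59,"tz":0,"wx":0,"wy":0,"wz":0}
  ]
}}

```text
time: 4.75
ee_pos: [0.462, -0.0026, 0.042]
ee_rot: [64.2, 89.9, 68.7]
wrist_force: [2.6, 9.5, -2.1]
gripper_width: 0.258
```

>>> {"api": "carry_out", "payload": {
  "moves": [
    {"tx":0.37,"ty":-0.65,"tz":0,"wx":0,"wy":0,"wz":0},
    {"tx":0.27,"ty":-0.7,"tz":0,"wx":0,"wy":0,"wz":0},
    {"tx":0.16,"ty":-0.73,"tz":0,"wx":0,"wy":0,"wz":0},
    {"tx":0.05,"ty":-0.75,"tz":0,"wx":0,"wy":0,"wz":0}
  ]
}}

```text
time: 5.15
ee_pos: [0.4644, -0.0313, 0.0329]
ee_rot: [70.2, 89.9, 74.6]
wrist_force: [4.3, 5.9, -7.8]
gripper_width: 0.254
```

```bash
python3 snap.py 4 wrist side; python3 -c "
from h import *
crop('pics/side4.png','pics/d4a.png',230,90,410,225,4.4)"
```

```text
t 5.15 p [ 0.4644 -0.0313  0.0329] rot [70.1795 89.9333 74.6414] F [ 4.2661  5.9331 -7.7659] gw 0.25417359251570465 q [ -17.7   39.2  113.2    0.1   27.6 -112.3]
```

View pics/d4a.png

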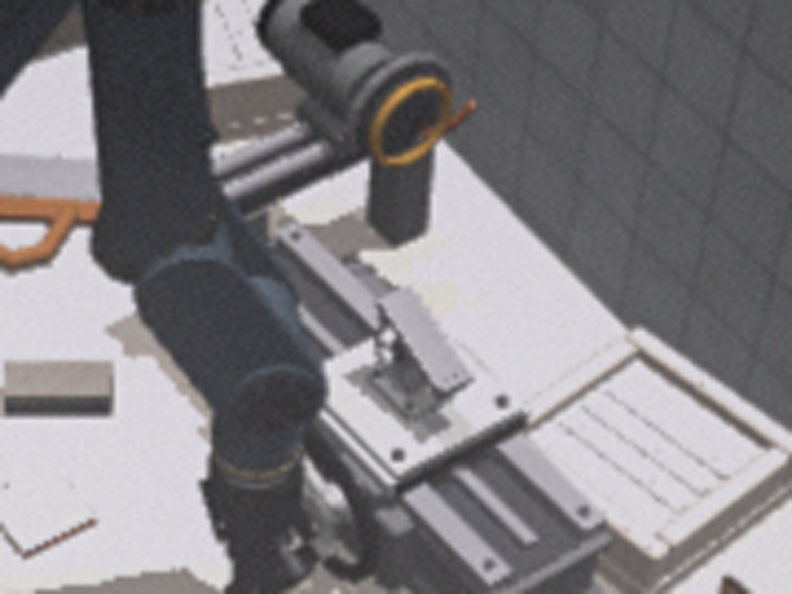

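View pics/wrist4.png

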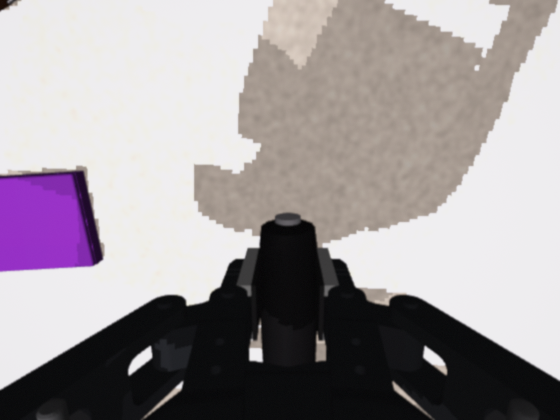

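>>> {"api": "carry_out", "payload": {
  "moves": [
    {"tx":-0.06,"ty":-0.75,"tz":0,"wx":0,"wy":0,"wz":0},
    {"tx":-0.17,"ty":-0.73,"tz":0,"wx":0,"wy":0,"wz":0},
    {"tx":-0.28,"ty":-0.69,"tz":0,"wx":0,"wy":0,"wz":0},
    {"tx":-0.38,"ty":-0.65,"tz":0,"wx":0,"wy":0,"wz":0},
    {"tx":-0.47,"ty":-0.58,"tz":0,"wx":0,"wy":0,"wz":0},
    {"tx":-0.55,"ty":-0.5,"tz":0,"wx":0,"wy":0,"wz":0},
    {"tx":-0.62,"ty":-0.42,"tz":0,"wx":0,"wy":0,"wz":0}
  ]
}}

```text
time: 5.95
ee_pos: [0.4682, -0.0756, 0.06]
ee_rot: [-13.9, 89.9, -9.5]
wrist_force: [6.6, 5.2, -4.8]
gripper_width: 0.26
```

>>> {"api": "carry_out", "payload": {
  "moves": [
    {"tx":-0.68,"ty":-0.32,"tz":0,"wx":0,"wy":0,"wz":0},
    {"tx":-0.72,"ty":-0.21,"tz":0,"wx":0,"wy":0,"wz":0}
  ]
}}

```text
time: 6.15
ee_pos: [0.4685, -0.0804, 0.0742]
ee_rot: [1.9, 89.9, 6.4]
wrist_force: [7.2, 7.1, -6.2]
gripper_width: 0.257
```

```bash
python3 snap.py 5 wrist side; python3 -c "
from h import *
crop('pics/side5.png','pics/d5a.png',230,90,410,225,4.4)"
```

```text
t 6.15 p [ 0.4685 -0.0804  0.0742] rot [ 1.9278 89.86    6.36  ] F [ 7.1521  7.1429 -6.1957] gw 0.2571496361122131 q [ -23.3   34.6  110.9    0.1   34.4 -117.8]
```

View pics/d5a.png

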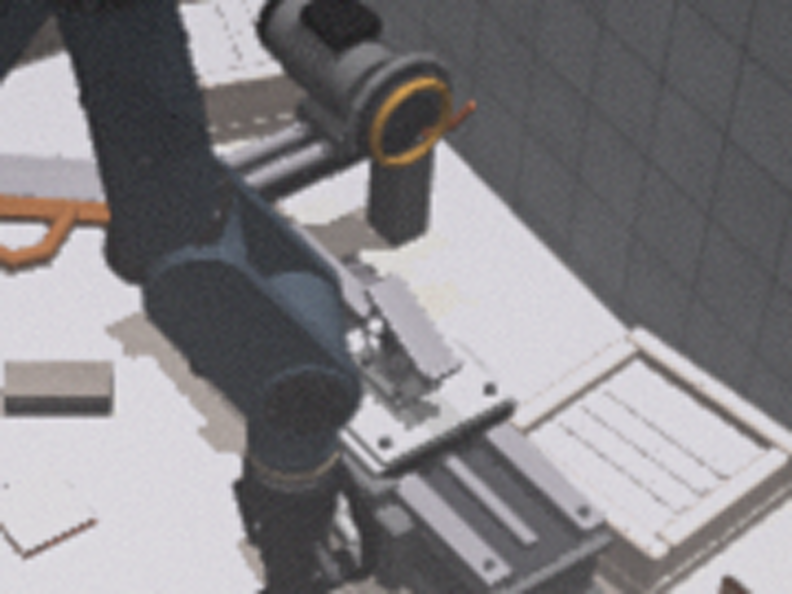

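>>> {"api": "carry_out", "payload": {
  "moves": [
    {"tx":-0.74,"ty":-0.02,"tz":0.1,"wx":0,"wy":0,"wz":0}
  ]
}}

```text
time: 6.35
ee_pos: [0.4686, -0.0809, 0.0813]
ee_rot: [-61.0, 90.0, -56.5]
wrist_force: [1.2, -1.1, -7.3]
gripper_width: 0.255
```

>>> {"api": "carry_out", "payload": {
  "moves": [
    {"tx":-0.5,"ty":0.05,"tz":0.1,"wx":0,"wy":0,"wz":0}
  ]
}}

```text
time: 6.45
ee_pos: [0.4686, -0.0806, 0.0864]
ee_rot: [-153.5, 89.9, -148.9]
wrist_force: [-0.9, -5.5, -6.0]
gripper_width: 0.258
```

>>> {"api": "carry_out", "payload": {
  "moves": [
    {"tx":-0.5,"ty":0.06,"tz":0,"wx":0,"wy":0,"wz":0}
  ]
}}

```text
time: 6.55
ee_pos: [0.4685, -0.0801, 0.0911]
ee_rot: [-156.1, 89.9, -151.5]
wrist_force: [-0.8, -4.1, -5.9]
gripper_width: 0.258
```

>>> {"api": "carry_out", "payload": {
  "moves": [
    {"tx":-0.5,"ty":0.11,"tz":0,"wx":0,"wy":0,"wz":0}
  ]
}}

```text
time: 6.65
ee_pos: [0.4685, -0.079, 0.0961]
ee_rot: [-156.3, 89.9, -151.8]
wrist_force: [-1.0, -5.0, -5.9]
gripper_width: 0.258
```

>>> {"api": "carry_out", "payload": {
  "moves": [
    {"tx":-0.48,"ty":0.15,"tz":0,"wx":0,"wy":0,"wz":0}
  ]
}}

```text
time: 6.75
ee_pos: [0.4684, -0.0776, 0.1007]
ee_rot: [-151.4, 89.9, -146.8]
wrist_force: [0.3, -8.1, -18.2]
gripper_width: 0.257
```

```bash
python3 snap.py 6 scene side; python3 -c "
from h import *
crop('pics/side6.png','pics/d6a.png',230,90,410,225,4.4)
crop('pics/scene6.png','pics/s6a.png',200,220,400,360,4)"
```

```text
t 6.75 p [ 0.4684 -0.0776  0.1007] rot [-151.3615   89.8778 -146.8249] F [  0.2513  -8.0788 -18.221 ] gw 0.2567361074560082 q [ -22.9   31.6  110.    -0.2   38.5 -117.3]
```

View pics/s6a.png

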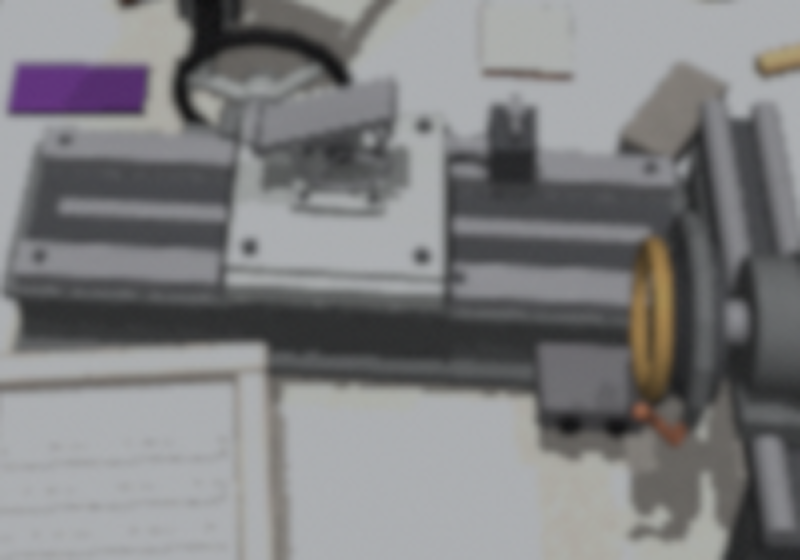

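>>> {"api": "carry_out", "payload": {
  "moves": [
    {"tx":-0.2,"ty":0.08,"tz":0,"wx":0,"wy":0,"wz":0},
    {"tx":0,"ty":0,"tz":0,"wx":0,"wy":0,"wz":0},
    {"tx":0,"ty":0,"tz":0,"wx":0,"wy":0,"wz":0},
    {"tx":0,"ty":0,"tz":0,"wx":0,"wy":0,"wz":0}
  ]
}}

```text
time: 7.25
ee_pos: [0.4683, -0.0772, 0.1016]
ee_rot: [-153.8, 89.8, -149.3]
wrist_force: [-0.7, -8.9, -15.6]
gripper_width: 0.254
```

```bash
python3 snap.py 7 wrist side; python3 -c "
from h import *
crop('pics/side7.png','pics/d7a.png',250,120,380,220,6)"
```

```text
t 7.25 p [ 0.4683 -0.0772  0.1016] rot [-153.8272   89.8403 -149.2796] F [ -0.6552  -8.8509 -15.6214] gw 0.2535138007329554 q [ -22.8   31.5  109.9   -0.2   38.7 -117.2]
```

View pics/d7a.png

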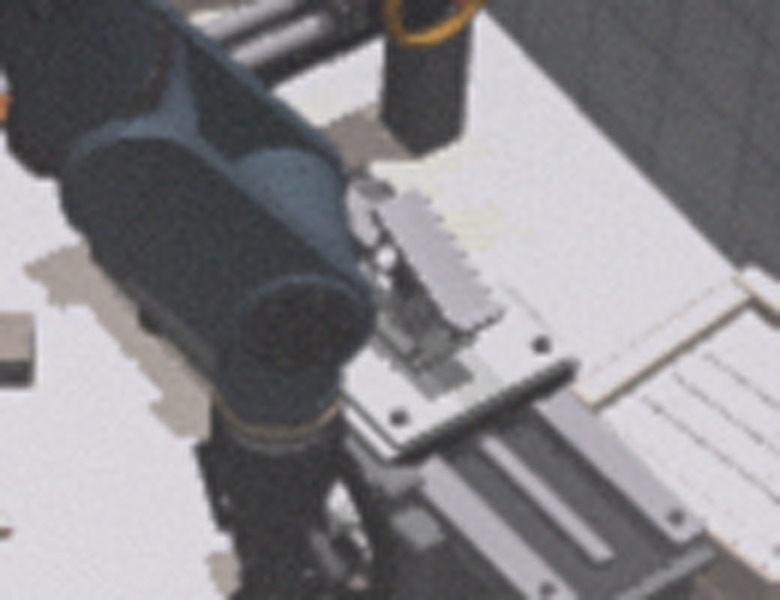

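View pics/wrist7.png

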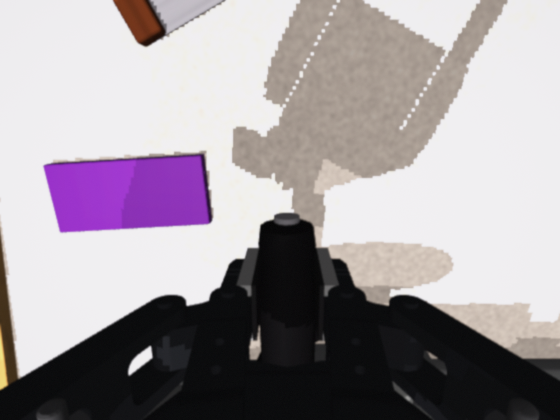

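>>> {"api": "carry_out", "payload": {
  "moves": [
    {"tx":-0.2,"ty":0.08,"tz":0,"wx":0,"wy":0,"wz":0},
    {"tx":-0.2,"ty":0.08,"tz":0,"wx":0,"wy":0,"wz":0},
    {"tx":0,"ty":0,"tz":0,"wx":0,"wy":0,"wz":0},
    {"tx":0,"ty":0,"tz":0,"wx":0,"wy":0,"wz":0}
  ]
}}

```text
time: 7.75
ee_pos: [0.4681, -0.0764, 0.1038]
ee_rot: [-151.3, 89.8, -146.7]
wrist_force: [2.6, -11.1, -32.1]
gripper_width: 0.259
```

>>> {"api": "carry_out", "payload": {
  "moves": [
    {"tx":0.4,"ty":-0.16,"tz":0,"wx":0,"wy":0,"wz":0}
  ]
}}

```text
time: 7.85
ee_pos: [0.4682, -0.0773, 0.1012]
ee_rot: [-162.5, 89.8, -157.9]
wrist_force: [-1.9, -5.4, -3.7]
gripper_width: 0.254
```

>>> {"api": "carry_out", "payload": {
  "moves": [
    {"tx":0,"ty":0,"tz":0,"wx":0,"wy":0,"wz":0},
    {"tx":0,"ty":0,"tz":0,"wx":0,"wy":0,"wz":0},
    {"tx":0,"ty":0,"tz":0,"wx":0,"wy":0,"wz":0},
    {"tx":0,"ty":0,"tz":0,"wx":0,"wy":0,"wz":0},
    {"tx":-3,"ty":0,"tz":0,"wx":0,"wy":0,"wz":0},
    {"tx":-4,"ty":0,"tz":0,"wx":0,"wy":0,"wz":0},
    {"tx":-4,"ty":0,"tz":0,"wx":0,"wy":0,"wz":0}
  ],
  "fingers": 8.5
}}

```text
time: 8.55
ee_pos: [0.4687, -0.0754, 0.2137]
ee_rot: [147.6, 89.9, 152.2]
wrist_force: [1.0, -0.2, -0.3]
gripper_width: 0.997
```

```bash
python3 - <<'E'
from h import *
s,p,Rm=st(); print(p,s['wrist_force'],s['gripper_width'],s['time'])
X,Y,Z=gaxes(); R1=np.stack([-Z,X,-Y],1)
r,_,_=rows_between(p,Rm,np.array([.61,-.06,.33]),R1,12); show(r)
E
```

```text
[ 0.46865252 -0.07541201  0.21367688] [ 0.99658585 -0.22134221 -0.32389877] 0.996766408104367 8.55
{"tx": -1.0, "tz": 1.2, "wx": 7.5},
{"tx": -1.0, "ty": 0.2, "tz": 1.2, "wx": 7.5},
{"tx": -1.0, "ty": 0.3, "tz": 1.1, "wx": 7.5},
{"tx": -1.0, "ty": 0.5, "tz": 1.1, "wx": 7.5},
{"tx": -1.0, "ty": 0.6, "tz": 1.0, "wx": 7.5},
{"tx": -0.9, "ty": 0.8, "tz": 0.9, "wx": 7.5},
{"tx": -1.0, "ty": 0.9, "tz": 0.8, "wx": 7.5},
{"tx": -0.9, "ty": 1.0, "tz": 0.7, "wx": 7.5},
{"tx": -1.0, "ty": 1.0, "tz": 0.6, "wx": 7.5},
{"tx": -0.9, "ty": 1.1, "tz": 0.4, "wx": 7.5},
{"tx": -1.0, "ty": 1.1, "tz": 0.3, "wx": 7.5},
{"tx": -0.95, "ty": 1.17, "tz": 0.07, "wx": 7.5, "wz": 0.1},
```

>>> {"api": "carry_out", "payload": {
  "moves": [
    {"tx":-1.0,"ty":0,"tz":1.2,"wx":7.5,"wy":0,"wz":0},
    {"tx":-1.0,"ty":0.2,"tz":1.2,"wx":7.5,"wy":0,"wz":0},
    {"tx":-1.0,"ty":0.3,"tz":1.1,"wx":7.5,"wy":0,"wz":0},
    {"tx":-1.0,"ty":0.5,"tz":1.1,"wx":7.5,"wy":0,"wz":0},
    {"tx":-1.0,"ty":0.6,"tz":1.0,"wx":7.5,"wy":0,"wz":0},
    {"tx":-0.9,"ty":0.8,"tz":0.9,"wx":7.5,"wy":0,"wz":0},
    {"tx":-1.0,"ty":0.9,"tz":0.8,"wx":7.5,"wy":0,"wz":0},
    {"tx":-0.9,"ty":1.0,"tz":0.7,"wx":7.5,"wy":0,"wz":0},
    {"tx":-1.0,"ty":1.0,"tz":0.6,"wx":7.5,"wy":0,"wz":0},
    {"tx":-0.9,"ty":1.1,"tz":0.4,"wx":7.5,"wy":0,"wz":0},
    {"tx":-1.0,"ty":1.1,"tz":0.3,"wx":7.5,"wy":0,"wz":0},
    {"tx":-0.9,"ty":1.2,"tz":0.1,"wx":7.5,"wy":0,"wz":0},
    {"tx":0,"ty":0,"tz":0,"wx":0,"wy":0,"wz":0},
    {"tx":0,"ty":0,"tz":0,"wx":0,"wy":0,"wz":0}
  ]
}}

```text
time: 9.95
ee_pos: [0.6101, -0.0604, 0.3282]
ee_rot: [-105.8, 89.9, 168.9]
wrist_force: [-0.4, 0.5, -0.2]
gripper_width: 0.998
```

```bash
python3 snap.py 8 wrist side
```

```text
t 9.95 p [ 0.6101 -0.0604  0.3282] rot [-105.7713   89.944   168.9175] F [-0.3621  0.549  -0.1815] gw 0.9975973728361074 q [-16.1  24.1  76.8  -0.   79.2 -20.8]
```

View pics/wrist8.png

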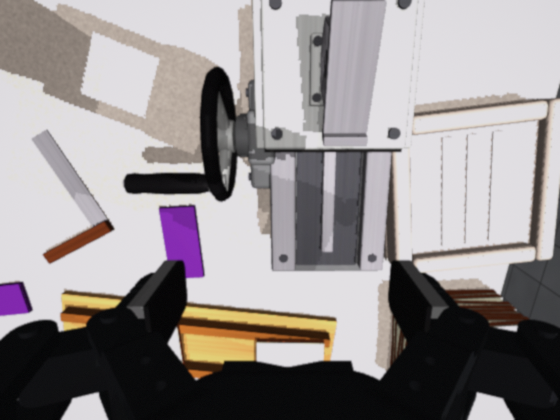

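>>> {"api": "carry_out", "payload": {
  "moves": [
    {"tx":0,"ty":0,"tz":-3,"wx":0,"wy":0,"wz":0},
    {"tx":0,"ty":0,"tz":-3,"wx":0,"wy":0,"wz":0},
    {"tx":0,"ty":0,"tz":-2,"wx":0,"wy":0,"wz":0},
    {"tx":0,"ty":0,"tz":0,"wx":0,"wy":0,"wz":0},
    {"tx":0,"ty":0,"tz":0,"wx":0,"wy":0,"wz":0}
  ]
}}

```text
time: 10.55
ee_pos: [0.604, 0.0189, 0.3281]
ee_rot: [-61.9, 89.9, -147.3]
wrist_force: [-0.6, 0.0, 0.1]
gripper_width: 0.996
```

```bash
python3 snap.py 9 wrist; python3 -c "
from h import *
crop('pics/wrist9.png','pics/w9a.png',240,0,440,150,4)
crop('pics/wrist9.png','pics/w9b.png',240,100,440,250,4)
crop('pics/wrist8.png','pics/w8a.png',240,0,440,150,4)
crop('pics/side8.png','pics/d8a.png',250,120,380,220,6)"
```

```text
t 10.55 p [0.604  0.0189 0.3281] rot [ -61.8593   89.9371 -147.2685] F [-0.5553  0.0177  0.0774] gw 0.9961232163478018 q [ -8.8  23.3  78.1  -0.   78.6 -13.4]
```

View pics/w9a.png

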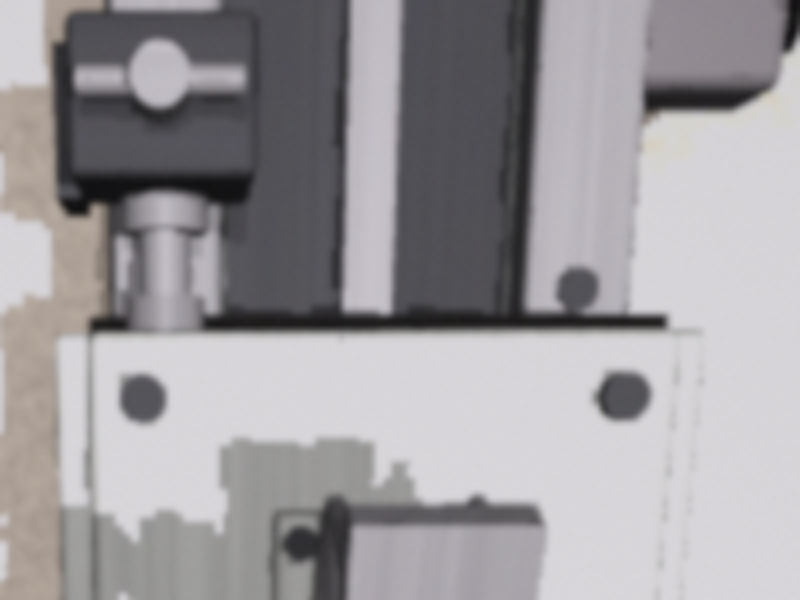

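View pics/w9b.png

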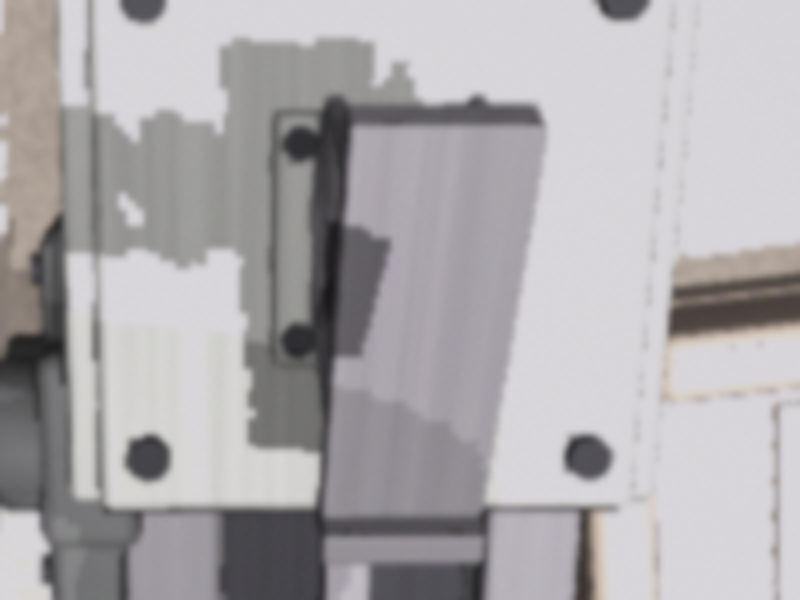

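View pics/d8a.png

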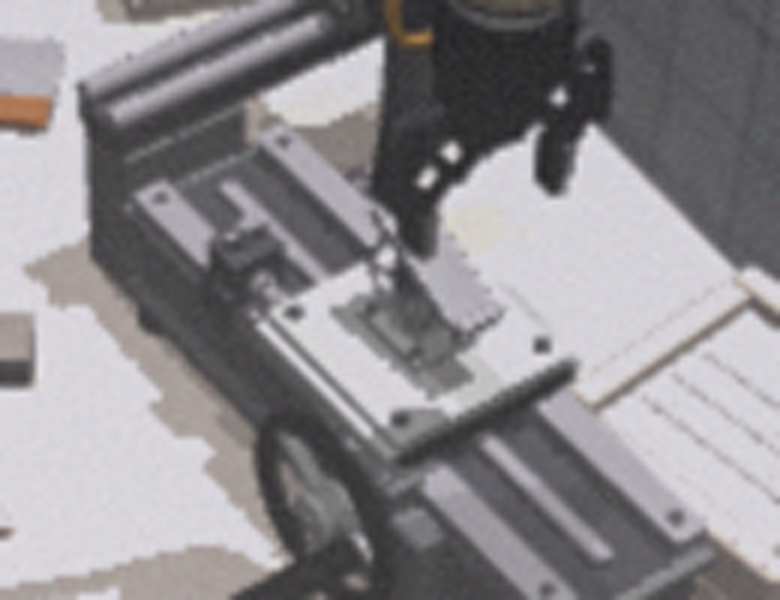

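View pics/w8a.png

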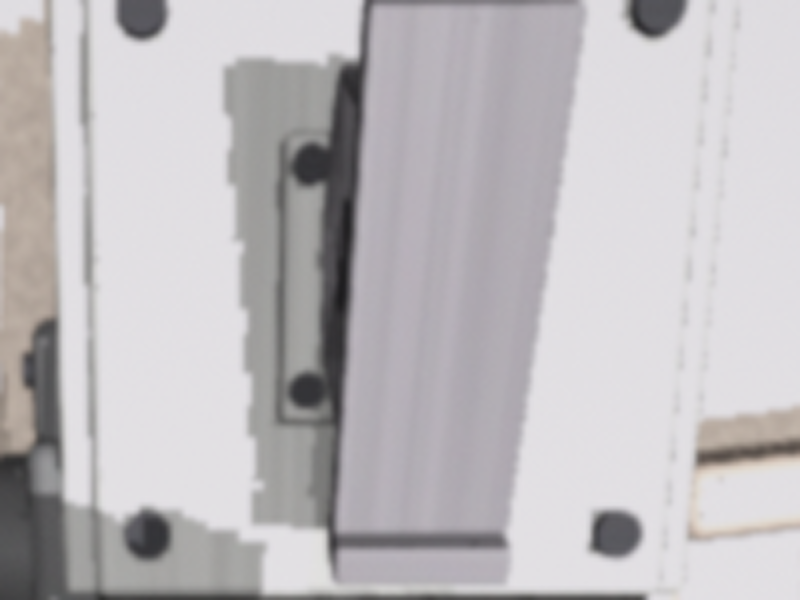

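```bash
cat > fit.py <<'E'
from snap import *
np.set_printoptions(precision=4,suppress=True)
c9,c8=load('wrist','9'),load('wrist','8')
o9=np.array([(350,125),(543,125),(325,517),(485,515),(325,533),(484,531),(325,563),(480,560)])/4+[240,100]
o8=np.array([(365,3),(583,5),(333,535),(507,533),(333,547),(507,545),(337,583),(508,582)])/4+[240,0]
o0=np.array([(345,195),(595,180),(370,558),(555,552)])/3.3+[200,170]
loc=np.array([(-17,45,0),(17,45,0),(-17,-45,0),(17,-45,0),(-17,-45,6),(17,-45,6),(-17,-53,6),(17,-53,6)])/1000.
def frame(x,y,z,phi,yaw):
    X,Y,Z=gaxes(yaw); c,s=np.cos(phi),np.sin(phi)
    Rr=np.stack([X,c*Y+s*Z,-s*Y+c*Z],1); o=np.array([x,y,z])
    return o+Rr[:,2]*.026,Rr
def res(v,use=(1,1,1)):
    x,y,phi,yaw,s,dz=v
    o,Rr=frame(x,y,.191+dz,phi,yaw); P=o+loc@Rr.T; Y=gaxes(yaw)[1]
    e=[]
    if use[0]: e.append((c9.proj(P)-o9).ravel())
    if use[1]: e.append((c8.proj(P)-o8).ravel())
    if use[2]: e.append((w0.proj(P[:4]-Y*s)-o0).ravel())
    e.append([(yaw-4.5)/.5,dz/.0005]); return np.concatenate(e)
for use in((1,1,1),(1,1,0),(1,0,0),(0,1,0)):
    r=least_squares(res,[.62,.03,.5,4.5,.057,0],x_scale=[.01,.01,.1,1,.01,.001],args=(use,))
    x,y,phi,yaw,s,dz=r.x; o,Rr=frame(x,y,.191+dz,phi,yaw)
    print(use,r.x,'phi',np.degrees(phi),'face',o,'rms',np.sqrt(np.mean(r.fun**2)))
    if use==(1,1,1): print(r.fun.reshape(-1,2))
E
python3 fit.py
```

```text
(1, 1, 1) [ 0.6467  0.0433  0.3948  5.0898  0.0576 -0.0005] phi 22.620175125093798 face [0.6475 0.0334 0.2145] rms 0.6976722103614512
[[-0.5664  0.0271]
 [ 0.8664 -0.374 ]
 [-1.1544 -0.4018]
 [-1.0375 -0.195 ]
 [-0.5949  0.4404]
 [ 0.4332  0.6439]
 [-1.0949 -0.1447]
 [ 0.236   0.316 ]
 [ 0.4437  0.1761]
 [ 0.5964 -0.7181]
 [-0.0947 -0.4012]
 [-0.2899 -0.1763]
 [ 0.56    0.127 ]
 [ 1.1367  0.348 ]
 [-1.053   0.3812]
 [-0.539   0.3599]
 [-0.4589  0.9418]
 [ 1.4405 -0.9339]
 [-0.3543  1.2283]
 [ 0.1933 -1.1686]
 [ 1.1795 -0.907 ]]
(1, 1, 0) [ 0.6466  0.0434  0.3996  5.2059  0.6831 -0.0002] phi 22.896583573082317 face [0.6476 0.0333 0.2147] rms 0.6122163607405089
(1, 0, 0) [ 0.6469  0.0435  0.3985  5.1104  0.057  -0.0001] phi 22.833759510895696 face [0.6478 0.0334 0.2148] rms 0.6332513415975745
(0, 1, 0) [ 0.6465  0.0434  0.4005  5.078  -0.5691 -0.0001] phi 22.9466180663267 face [0.6474 0.0333 0.2148] rms 0.5954860647822185
```

```bash
python3 - <<'E'
from h import *
s,p,Rm=st()
X,Y,Z=gaxes(7); R1=np.stack([-Z,X,-Y],1)
r,_,_=rows_between(p,Rm,np.array([.452,-.353,.2]),R1,13); show(r)
E
```

```text
{"tx": 1.0, "ty": -1.4, "tz": 2.8, "wx": -0.2},
{"tx": 1.0, "ty": -1.4, "tz": 2.7, "wx": -0.2},
{"tx": 1.0, "ty": -1.4, "tz": 2.7, "wx": -0.2},
{"tx": 1.0, "ty": -1.4, "tz": 2.7, "wx": -0.2},
{"tx": 1.0, "ty": -1.4, "tz": 2.7, "wx": -0.2},
{"tx": 1.0, "ty": -1.4, "tz": 2.7, "wx": -0.2},
{"tx": 1.0, "ty": -1.5, "tz": 2.7, "wx": -0.2},
{"tx": 1.0, "ty": -1.5, "tz": 2.7, "wx": -0.2},
{"tx": 1.0, "ty": -1.5, "tz": 2.8, "wx": -0.2},
{"tx": 1.0, "ty": -1.5, "tz": 2.7, "wx": -0.2},
{"tx": 0.9, "ty": -1.5, "tz": 2.7, "wx": -0.2},
{"tx": 1.0, "ty": -1.5, "tz": 2.8, "wx": -0.1},
{"tx": 0.95, "ty": -1.44, "tz": 2.72, "wx": -0.2},
```

>>> {"api": "carry_out", "payload": {
  "moves": [
    {"tx":0.6,"ty":-1.4,"tz":2.8,"wx":-0.2,"wy":0,"wz":0},
    {"tx":1.0,"ty":-1.4,"tz":2.7,"wx":-0.2,"wy":0,"wz":0},
    {"tx":1.0,"ty":-1.4,"tz":2.7,"wx":-0.2,"wy":0,"wz":0},
    {"tx":1.0,"ty":-1.4,"tz":2.7,"wx":-0.2,"wy":0,"wz":0},
    {"tx":1.0,"ty":-1.4,"tz":2.7,"wx":-0.2,"wy":0,"wz":0},
    {"tx":1.0,"ty":-1.4,"tz":2.7,"wx":-0.2,"wy":0,"wz":0},
    {"tx":1.0,"ty":-1.5,"tz":2.7,"wx":-0.2,"wy":0,"wz":0},
    {"tx":1.0,"ty":-1.5,"tz":2.7,"wx":-0.2,"wy":0,"wz":0},
    {"tx":1.0,"ty":-1.5,"tz":2.8,"wx":-0.2,"wy":0,"wz":0},
    {"tx":1.0,"ty":-1.5,"tz":2.7,"wx":-0.2,"wy":0,"wz":0},
    {"tx":1.0,"ty":-1.5,"tz":2.7,"wx":-0.2,"wy":0,"wz":0},
    {"tx":1.0,"ty":-1.5,"tz":2.8,"wx":-0.1,"wy":0,"wz":0},
    {"tx":1.0,"ty":-1.4,"tz":2.7,"wx":-0.2,"wy":0,"wz":0},
    {"tx":0,"ty":0,"tz":0,"wx":0,"wy":0,"wz":0},
    {"tx":0,"ty":0,"tz":0,"wx":0,"wy":0,"wz":0}
  ]
}}

```text
time: 12.1
ee_pos: [0.4516, -0.3531, 0.202]
ee_rot: [-153.8, 89.9, 123.0]
wrist_force: [0.2, 1.0, -0.2]
gripper_width: 0.995
```

```bash
python3 snap.py 10 wrist; python3 -c "
from h import *
crop('pics/wrist10.png','pics/w10a.png',180,60,430,260,3.2)"
```

```text
t 12.1 p [ 0.4516 -0.3531  0.202 ] rot [-153.7976   89.9331  123.035 ] F [ 0.1512  1.0057 -0.1889] gw 0.9947613184433365 q [-49.2  28.3  91.4   0.   60.4 -56. ]
```

View pics/wrist10.png

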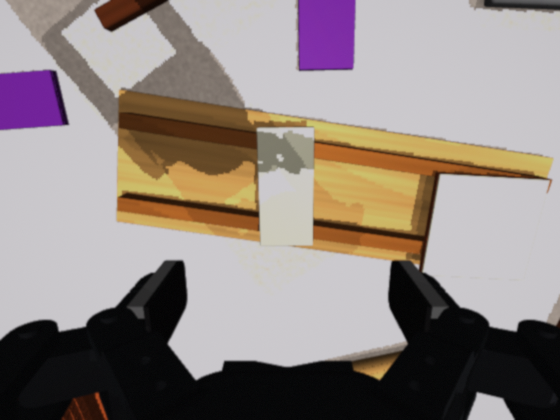

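View pics/w10a.png

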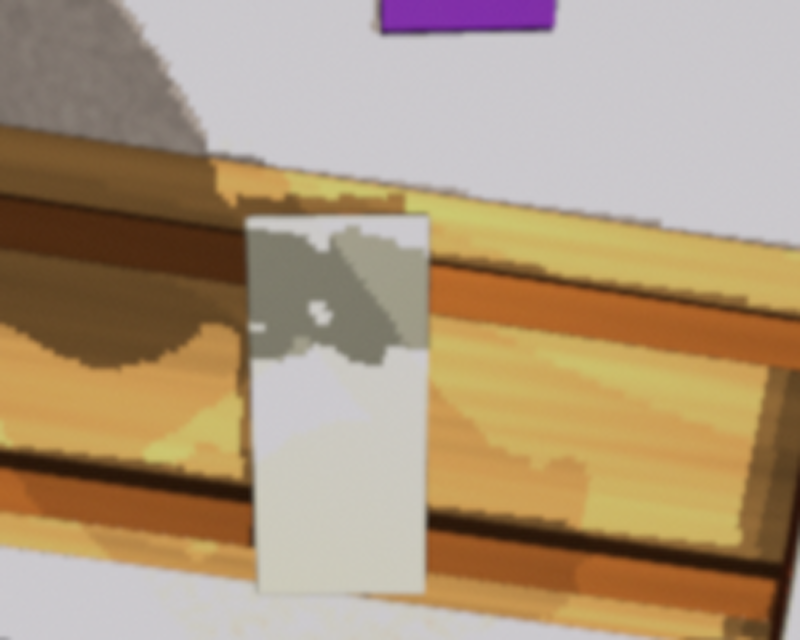

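```bash
python3 - <<'E'
from snap import *
np.set_printoptions(precision=4,suppress=True)
c=load('wrist','10')
P=np.array([c.atz(u/3.2+180,v/3.2+60,.042) for u,v in((246,215),(428,213),(425,593),(258,594))])
print(P,P.mean(0)); a=(P[0]+P[1]-P[2]-P[3]); print(np.degrees(np.arctan2(-a[0],a[1])),np.linalg.norm(a)/2, np.linalg.norm(P[1]-P[0]),np.linalg.norm(P[2]-P[3]))
yaw=np.degrees(np.arctan2(-a[0],a[1]))
s,p,Rm=st(); print('tool y yaw',np.degrees(np.arctan2(Rm[1,1],Rm[0,1])))
X,Y,Z=gaxes(yaw); R1=np.stack([-Z,X,-Y],1)
m=P.mean(0); m[2]=.037-.019
r,_,_=rows_between(p,Rm,m,R1,6); show(r)
E
```

```text
[[ 0.4193 -0.3044  0.042 ]
 [ 0.468  -0.298   0.042 ]
 [ 0.4826 -0.4072  0.042 ]
 [ 0.4334 -0.4135  0.042 ]] [ 0.4508 -0.3558  0.042 ]
7.485468225828187 0.11002194565748175 0.04916174400622703 0.04963352518077763
tool y yaw 6.920408834420959
{"tx": 3.1, "tz": 0.1, "wx": -0.1},
{"tx": 3.1, "tz": 0.1, "wx": -0.1},
{"tx": 3.1, "wx": -0.1},
{"tx": 3.0, "ty": -0.1, "tz": 0.1, "wx": -0.1},
{"tx": 3.1, "wx": -0.1},
{"tx": 3.03, "ty": -0.06, "tz": 0.05, "wx": -0.1},
```

>>> {"api": "carry_out", "payload": {
  "moves": [
    {"tx":3.1,"ty":0,"tz":0.1,"wx":-0.1,"wy":0,"wz":0},
    {"tx":3.1,"ty":0,"tz":0.1,"wx":-0.1,"wy":0,"wz":0},
    {"tx":3.1,"ty":-0.1,"tz":0,"wx":-0.1,"wy":0,"wz":0},
    {"tx":3.0,"ty":0,"tz":0.1,"wx":-0.1,"wy":0,"wz":0},
    {"tx":3.1,"ty":0,"tz":0,"wx":-0.1,"wy":0,"wz":0},
    {"tx":3.2,"ty":0,"tz":0,"wx":-0.1,"wy":0,"wz":0},
    {"tx":0,"ty":0,"tz":0,"wx":0,"wy":0,"wz":0},
    {"tx":0,"ty":0,"tz":0,"wx":0,"wy":0,"wz":0}
  ]
}}

```text
time: 12.95
ee_pos: [0.4525, -0.3543, 0.0168]
ee_rot: [-151.6, 90.0, 126.1]
wrist_force: [-0.2, -1.1, 0.4]
gripper_width: 0.997
```

>>> {"api": "carry_out", "payload": {
  "moves": [
    {"tx":0,"ty":0,"tz":0,"wx":0,"wy":0,"wz":0},
    {"tx":0,"ty":0,"tz":0,"wx":0,"wy":0,"wz":0},
    {"tx":0,"ty":0,"tz":0,"wx":0,"wy":0,"wz":0},
    {"tx":0,"ty":0,"tz":0,"wx":0,"wy":0,"wz":0},
    {"tx":0,"ty":0,"tz":0,"wx":0,"wy":0,"wz":0},
    {"tx":0,"ty":0,"tz":0,"wx":0,"wy":0,"wz":0}
  ],
  "fingers": 4.2,
  "force": 60
}}

```text
time: 13.55
ee_pos: [0.4528, -0.3558, 0.0186]
ee_rot: [33.2, 89.8, -49.2]
wrist_force: [-0.2, 1.7, 7.0]
gripper_width: 0.572
```

```bash
python3 snap.py 11 wrist
```

```text
t 13.55 p [ 0.4528 -0.3558  0.0186] rot [ 33.1567  89.8124 -49.2294] F [-0.2321  1.699   6.9621] gw 0.5719608246118681 q [-49.3  44.5  97.4   0.   38.  -56.9]
```

View pics/wrist11.png

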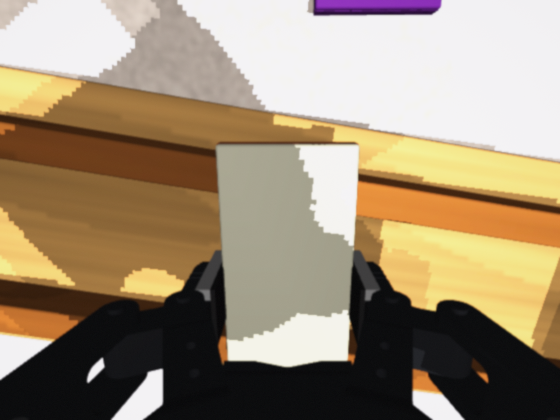

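>>> {"api": "carry_out", "payload": {
  "moves": [
    {"tx":-1,"ty":0,"tz":0,"wx":0,"wy":0,"wz":0},
    {"tx":-3,"ty":0,"tz":0,"wx":0,"wy":0,"wz":0},
    {"tx":-4,"ty":0,"tz":0,"wx":0,"wy":0,"wz":0},
    {"tx":-4,"ty":0,"tz":0,"wx":0,"wy":0,"wz":0},
    {"tx":0,"ty":0,"tz":0,"wx":0,"wy":0,"wz":0},
    {"tx":0,"ty":0,"tz":0,"wx":0,"wy":0,"wz":0}
  ]
}}

```text
time: 14.2
ee_pos: [0.4523, -0.3554, 0.1381]
ee_rot: [33.4, 89.8, -49.0]
wrist_force: [0.0, 1.3, -2.0]
gripper_width: 0.566
```

```bash
python3 snap.py 12 wrist; python3 - <<'E'
from snap import *
np.set_printoptions(precision=4,suppress=True)
crop('pics/wrist11.png','pics/w11a.png',190,120,390,270,4)
crop('pics/wrist12.png','pics/w12a.png',190,120,390,270,4)
E
```

```text
t 14.2 p [ 0.4523 -0.3554  0.1381] rot [ 33.3816  89.8232 -49.0187] F [ 0.0163  1.3412 -2.0209] gw 0.5659510719464372 q [-49.3  33.4  94.4   0.   52.  -56.9]
```

View pics/w12a.png

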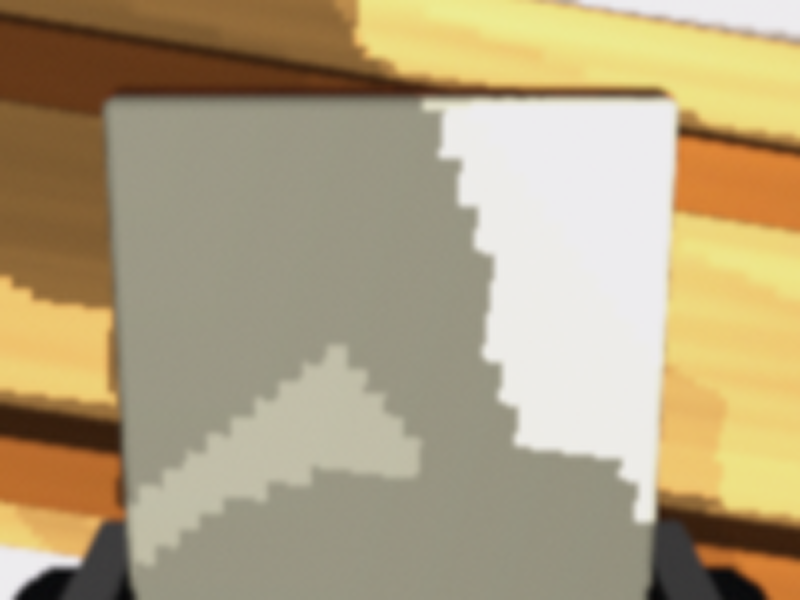

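View pics/w11a.png

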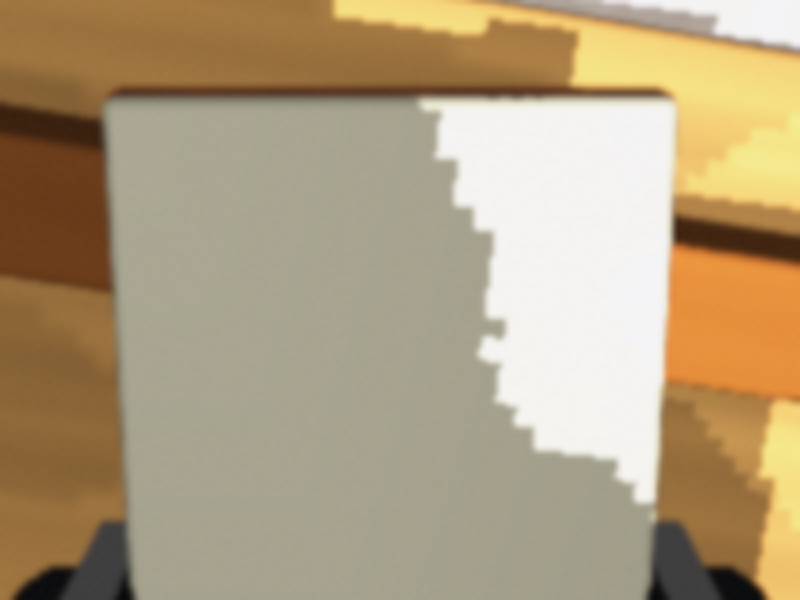

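```bash
python3 - <<'E'
from snap import *
np.set_printoptions(precision=4,suppress=True)
for tag in('11','12'):
    c=load('wrist',tag)
    s={'11':([ 0.4528,-0.3558,0.0186],[33.1567,89.8124,-49.2294]),'12':([0.4523,-0.3554,0.1381],[33.3816,89.8232,-49.0187])}[tag]
    p=np.array(s[0]);Rm=rot(s[1])
    for uv in((107,97),(675,96),(128,480),(658,480)):
        d=Rm.T@(c.R@np.linalg.solve(c.K,[uv[0]/4+190,uv[1]/4+120,1])); o=Rm.T@(c.p-p)
        print(tag,o+d*(-.0234-o[0])/d[0])
E
```

```text
11 [-0.0234 -0.0244 -0.055 ]
11 [-0.0234  0.0247 -0.0551]
11 [-0.0234 -0.0244 -0.0196]
11 [-0.0234  0.0252 -0.0196]
12 [-0.0234 -0.0244 -0.0551]
12 [-0.0234  0.0248 -0.0552]
12 [-0.0234 -0.0244 -0.0196]
12 [-0.0234  0.0252 -0.0197]
```

```bash
cat > tgt.py <<'E'
from snap import *
FACE=np.array([.6475,.0333,.2147]);PHI=np.radians(22.8);YAW=5.0
X,Y,Z=gaxes(YAW);RR=np.stack([X,np.cos(PHI)*Y+np.sin(PHI)*Z,-np.sin(PHI)*Y+np.cos(PHI)*Z],1)
RT=np.stack([-RR[:,2],RR[:,0],-RR[:,1]],1)
def tcp(x=0,y=.010,z=.005):
    return FACE+RR@np.array([x,y,z])-RT@np.array([-.0184,.0003,0])
def tile_now():
    s,p,Rm=st(); c=p+Rm@np.array([-.0184,.0003,0]); l=RR.T@(c-FACE)
    print('tile in face mm',np.round(l*1000,1),'ang err deg',np.round(R.from_matrix(RT.T@Rm).as_rotvec(degrees=True),2),'F face',np.round(RR.T@s['wrist_force'],1),'t',s['time'])
    return s,p,Rm
E
python3 - <<'E'
from tgt import *
s,p,Rm=st()
pm=np.array([.50,-.22,.33])
r,p1,R1=rows_between(p,Rm,pm,Rm,7); show(r); print()
r,_,_=rows_between(p1,R1,tcp(y=.0125,z=.065),RT,11); show(r); print(tcp(y=.0125,z=.065))
E
```

```text
{"tx": -2.8, "ty": 0.9, "tz": -1.8},
{"tx": -2.8, "ty": 0.9, "tz": -1.8},
{"tx": -2.7, "ty": 1.0, "tz": -1.8},
{"tx": -2.8, "ty": 0.9, "tz": -1.8},
{"tx": -2.7, "ty": 1.0, "tz": -1.8},
{"tx": -2.8, "ty": 0.9, "tz": -1.8},
{"tx": -2.73, "ty": 0.97, "tz": -1.9},

{"tx": 0.6, "ty": 1.6, "tz": -2.0, "wx": 0.2, "wy": 2.1},
{"tx": 0.7, "ty": 1.6, "tz": -2.0, "wx": 0.2, "wy": 2.1, "wz": 0.1},
{"tx": 0.8, "ty": 1.6, "tz": -2.0, "wx": 0.2, "wy": 2.1},
{"tx": 0.8, "ty": 1.6, "tz": -2.0, "wx": 0.2, "wy": 2.1, "wz": 0.1},
{"tx": 0.9, "ty": 1.6, "tz": -2.0, "wx": 0.3, "wy": 2.1, "wz": 0.1},
{"tx": 1.0, "ty": 1.6, "tz": -1.9, "wx": 0.2, "wy": 2.0},
{"tx": 1.1, "ty": 1.6, "tz": -1.9, "wx": 0.3, "wy": 2.1, "wz": 0.1},
{"tx": 1.1, "ty": 1.6, "tz": -1.9, "wx": 0.2, "wy": 2.0},
{"tx": 1.2, "ty": 1.6, "tz": -1.8, "wx": 0.3, "wy": 2.1, "wz": 0.1},
{"tx": 1.3, "ty": 1.5, "tz": -1.8, "wx": 0.2, "wy": 2.0},
{"tx": 1.28, "ty": 1.55, "tz": -1.8, "wx": 0.3, "wy": 2.1, "wz": 0.1},
[0.6477707  0.02676378 0.26250277]
```

>>> {"api": "carry_out", "payload": {
  "moves": [
    {"tx":-2.8,"ty":0.9,"tz":-1.8,"wx":0,"wy":0,"wz":0},
    {"tx":-2.8,"ty":0.9,"tz":-1.8,"wx":0,"wy":0,"wz":0},
    {"tx":-2.7,"ty":1.0,"tz":-1.8,"wx":0,"wy":0,"wz":0},
    {"tx":-2.8,"ty":0.9,"tz":-1.8,"wx":0,"wy":0,"wz":0},
    {"tx":-2.7,"ty":1.0,"tz":-1.8,"wx":0,"wy":0,"wz":0},
    {"tx":-2.8,"ty":0.9,"tz":-1.8,"wx":0,"wy":0,"wz":0},
    {"tx":-2.7,"ty":1.0,"tz":-1.9,"wx":0,"wy":0,"wz":0}
  ]
}}

```text
time: 14.95
ee_pos: [0.4998, -0.2191, 0.3283]
ee_rot: [-131.8, 89.7, 145.8]
wrist_force: [0.4, -0.0, -1.8]
gripper_width: 0.567
```

>>> {"api": "carry_out", "payload": {
  "moves": [
    {"tx":0.6,"ty":1.6,"tz":-2.0,"wx":0.2,"wy":2.1,"wz":0},
    {"tx":0.7,"ty":1.6,"tz":-2.0,"wx":0.2,"wy":2.1,"wz":0.1},
    {"tx":0.8,"ty":1.6,"tz":-2.0,"wx":0.2,"wy":2.1,"wz":0},
    {"tx":0.8,"ty":1.6,"tz":-2.0,"wx":0.2,"wy":2.1,"wz":0.1},
    {"tx":0.9,"ty":1.6,"tz":-2.0,"wx":0.3,"wy":2.1,"wz":0.1},
    {"tx":1.0,"ty":1.6,"tz":-1.9,"wx":0.2,"wy":2.0,"wz":0},
    {"tx":1.1,"ty":1.6,"tz":-1.9,"wx":0.3,"wy":2.1,"wz":0.1},
    {"tx":1.1,"ty":1.6,"tz":-1.9,"wx":0.2,"wy":2.0,"wz":0},
    {"tx":1.2,"ty":1.6,"tz":-1.8,"wx":0.3,"wy":2.1,"wz":0.1},
    {"tx":1.3,"ty":1.5,"tz":-1.8,"wx":0.2,"wy":2.0,"wz":0},
    {"tx":1.3,"ty":1.5,"tz":-1.8,"wx":0.3,"wy":2.1,"wz":0.1},
    {"tx":0,"ty":0,"tz":0,"wx":0,"wy":0,"wz":0},
    {"tx":0,"ty":0,"tz":0,"wx":0,"wy":0,"wz":0}
  ]
}}

```text
time: 16.25
ee_pos: [0.6468, 0.0265, 0.2592]
ee_rot: [-179.4, 67.2, 95.6]
wrist_force: [-0.4, -0.5, -1.3]
gripper_width: 0.573
```

```bash
python3 - <<'E'
from tgt import *
s,p,Rm=tile_now(); snap('13',('wrist','side','scene'))
r,_,_=rows_between(p,Rm,tcp(y=.0125,z=.020),RT,4); show(r)
crop('pics/side13.png','pics/d13a.png',250,100,380,200,6)
crop('pics/scene13.png','pics/s13a.png',200,190,360,310,5)
E
```

```text
tile in face mm [-0.9 11.1 62.1] ang err deg [ 0.09  0.04 -0.21] F face [-0.4 -0.9 -1. ] t 16.25
t 16.25 p [0.6468 0.0265 0.2592] rot [-179.4024   67.1617   95.5517] F [-0.4108 -0.4669 -1.2762] gw 0.5726652994540623 q [-17.3  33.   75.8  21.2  81.1 -27.4]
{"tx": 1.1, "wz": 0.1},
{"tx": 1.0},
{"tx": 1.1, "ty": 0.1, "tz": -0.1, "wz": 0.1},
{"tx": 1.01, "ty": 0.01, "tz": -0.04, "wx": -0.1},
```

View pics/wrist13.png

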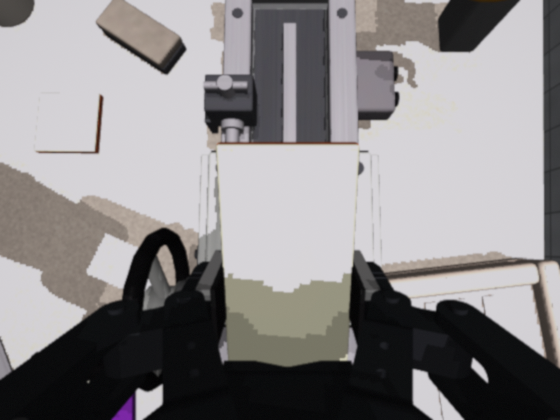

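View pics/d13a.png

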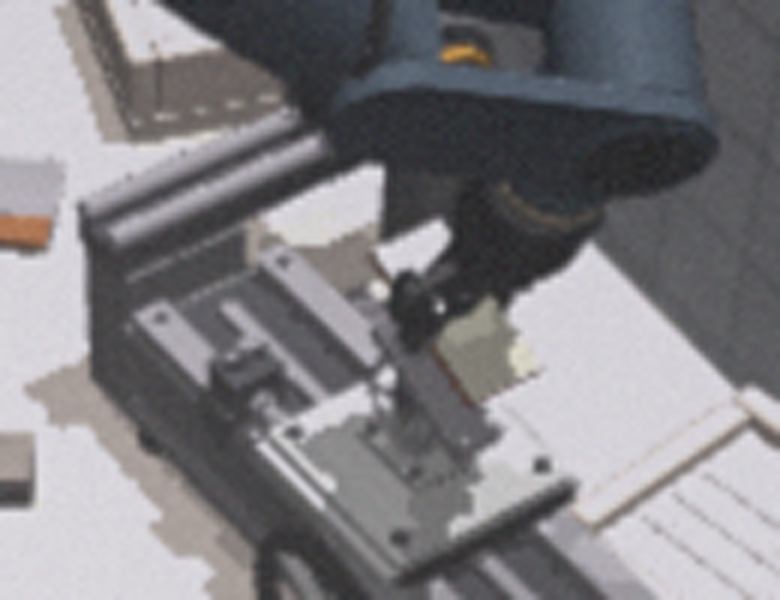

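View pics/s13a.png

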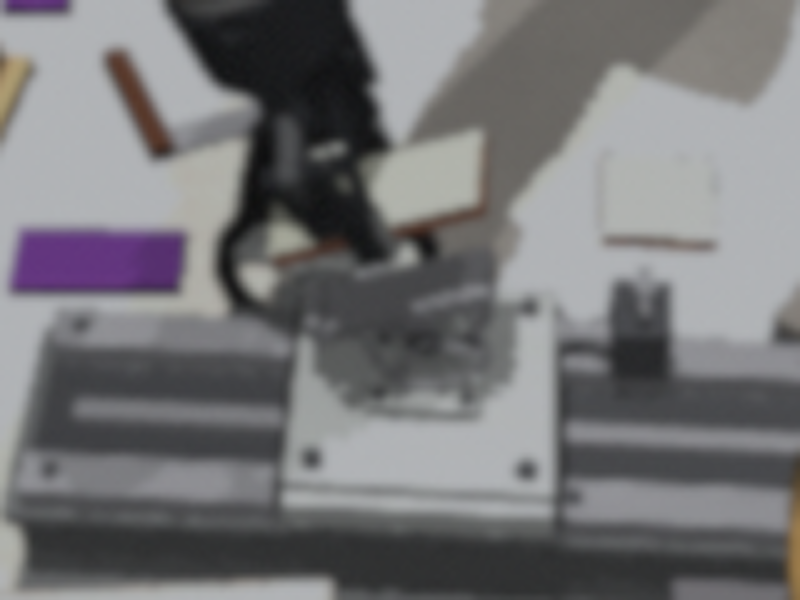

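>>> {"api": "carry_out", "payload": {
  "moves": [
    {"tx":1.2,"ty":0,"tz":-0.1,"wx":0,"wy":0,"wz":0.1},
    {"tx":1.2,"ty":0.1,"tz":-0.1,"wx":0,"wy":0,"wz":0},
    {"tx":1.2,"ty":0,"tz":0,"wx":0,"wy":0,"wz":0.1},
    {"tx":0.8,"ty":0,"tz":0,"wx":0,"wy":0,"wz":0},
    {"tx":0,"ty":0,"tz":0,"wx":0,"wy":0,"wz":0}
  ]
}}

```text
time: 16.9
ee_pos: [0.6461, 0.0462, 0.22]
ee_rot: [180.0, 67.1, 94.9]
wrist_force: [-0.1, 0.6, -1.3]
gripper_width: 0.573
```

```bash
python3 - <<'E'
from tgt import *
s,p,Rm=tile_now(); snap('14',('side','scene'))
crop('pics/side14.png','pics/d14a.png',250,100,380,200,6)
crop('pics/scene14.png','pics/s14a.png',220,210,340,300,6.6)
E
```

```text
tile in face mm [ 0.1 14.  18.3] ang err deg [0.07 0.08 0.05] F face [-0.1  0.  -1.4] t 16.9
t 16.9 p [0.6461 0.0462 0.22  ] rot [179.9591  67.1226  94.8825] F [-0.1189  0.5713 -1.2872] gw 0.573120602907834 q [-15.7  35.   78.7  22.1  75.7 -27.9]
```

View pics/s14a.png

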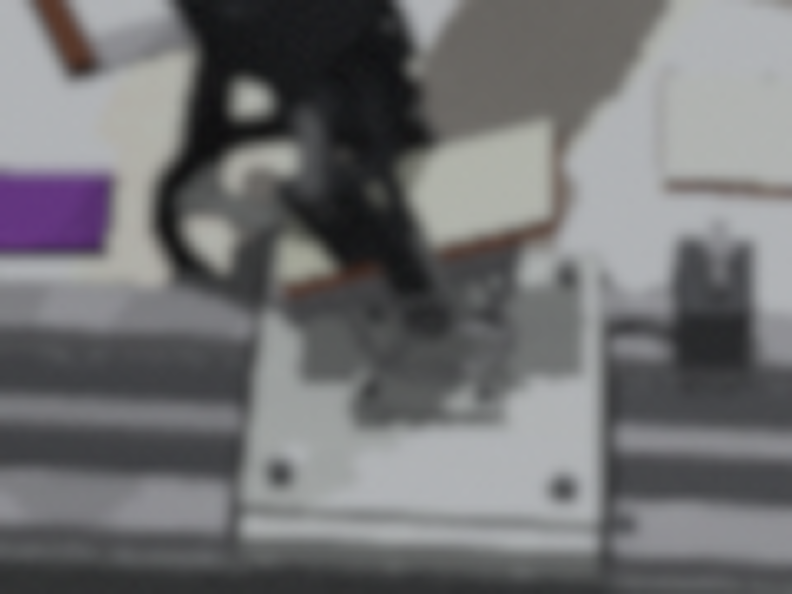

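View pics/d14a.png

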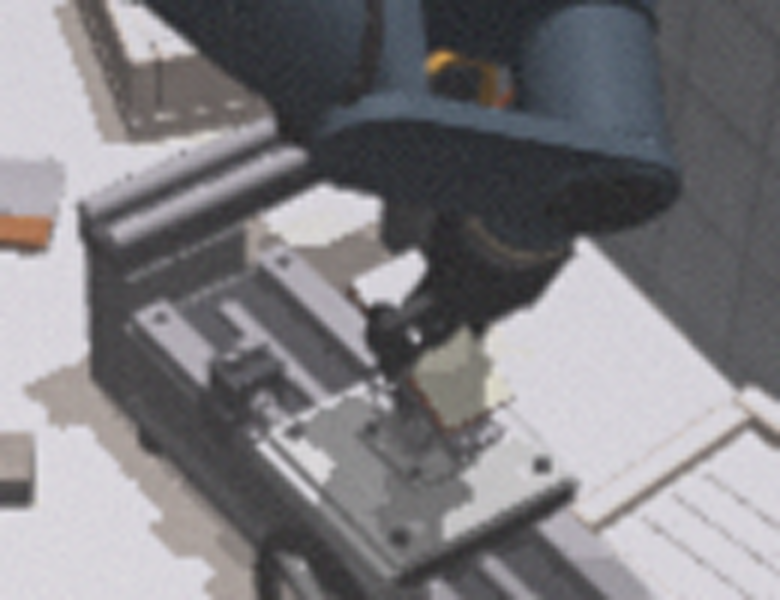

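>>> {"api": "carry_out", "payload": {
  "moves": [
    {"tx":0.6,"ty":0,"tz":0.05,"wx":0,"wy":0,"wz":0},
    {"tx":0.5,"ty":0,"tz":0.05,"wx":0,"wy":0,"wz":0},
    {"tx":0,"ty":0,"tz":0,"wx":0,"wy":0,"wz":0}
  ]
}}

```text
time: 17.3
ee_pos: [0.6466, 0.0488, 0.2106]
ee_rot: [179.6, 67.2, 94.5]
wrist_force: [-0.6, -0.6, -1.1]
gripper_width: 0.57
```

```bash
python3 -c "
from tgt import *
tile_now()"
```

```text
tile in face mm [ 0.7 12.7  8.6] ang err deg [0.05 0.03 0.18] F face [-0.7 -0.9 -0.8] t 17.3
```

>>> {"api": "carry_out", "payload": {
  "moves": [
    {"tx":0.2,"ty":0,"tz":0,"wx":0,"wy":0,"wz":0}
  ]
}}

```text
time: 17.4
ee_pos: [0.6473, 0.0493, 0.2096]
ee_rot: [179.4, 67.2, 94.3]
wrist_force: [-0.4, -0.6, -1.3]
gripper_width: 0.565
```

```bash
python3 -c "
from tgt import *
tile_now()"
```

```text
tile in face mm [ 1.4 12.7  7.5] ang err deg [ 0.03 -0.    0.28] F face [-0.4 -1.  -1. ] t 17.4
```

>>> {"api": "carry_out", "payload": {
  "moves": [
    {"tx":0.15,"ty":0,"tz":0,"wx":0,"wy":0,"wz":0},
    {"tx":0,"ty":0,"tz":0,"wx":0,"wy":0,"wz":0}
  ]
}}

```text
time: 17.6
ee_pos: [0.647, 0.05, 0.208]
ee_rot: [179.4, 67.2, 94.4]
wrist_force: [0.2, 0.6, -2.8]
gripper_width: 0.568
```

>>> {"api": "carry_out", "payload": {
  "moves": [
    {"tx":0.15,"ty":0,"tz":0,"wx":0,"wy":0,"wz":0},
    {"tx":0,"ty":0,"tz":0,"wx":0,"wy":0,"wz":0}
  ]
}}

```text
time: 17.8
ee_pos: [0.6472, 0.0504, 0.207]
ee_rot: [179.3, 67.2, 94.3]
wrist_force: [0.6, -0.4, -1.0]
gripper_width: 0.574
```

```bash
python3 -c "
from tgt import *
tile_now()"
```

```text
tile in face mm [ 1.4 12.7  4.7] ang err deg [ 0.02 -0.01  0.29] F face [ 0.6 -0.8 -0.8] t 17.8
```

>>> {"api": "carry_out", "payload": {
  "moves": [
    {"tx":0.15,"ty":-0.1,"tz":0,"wx":0,"wy":0,"wz":0},
    {"tx":0,"ty":0,"tz":0,"wx":0,"wy":0,"wz":0}
  ]
}}

```text
time: 18.0
ee_pos: [0.6473, 0.0504, 0.2069]
ee_rot: [178.9, 67.2, 93.8]
wrist_force: [0.4, -1.4, 4.0]
gripper_width: 0.57
```

```bash
python3 -c "
from tgt import *
tile_now()"
```

```text
tile in face mm [ 1.4 12.7  4.6] ang err deg [-0.01 -0.05  0.47] F face [0.3 0.2 4.2] t 18.0
```

>>> {"api": "carry_out", "payload": {
  "moves": [
    {"tx":0.15,"ty":0,"tz":0,"wx":0,"wy":0,"wz":0},
    {"tx":0,"ty":0,"tz":0,"wx":0,"wy":0,"wz":0}
  ]
}}

```text
time: 18.2
ee_pos: [0.6473, 0.0505, 0.2068]
ee_rot: [178.8, 67.3, 93.7]
wrist_force: [-1.5, -3.9, 9.8]
gripper_width: 0.569
```

```bash
python3 -c "
from tgt import *
tile_now()"
```

```text
tile in face mm [ 1.4 12.8  4.5] ang err deg [-0.03 -0.08  0.49] F face [-1.8  0.3 10.5] t 18.2
```

>>> {"api": "carry_out", "payload": {
  "moves": [
    {"tx":-0.05,"ty":0,"tz":0.15,"wx":0,"wy":0,"wz":0},
    {"tx":0,"ty":0,"tz":0.1,"wx":0,"wy":0,"wz":0},
    {"tx":0,"ty":0,"tz":0,"wx":0,"wy":0,"wz":0}
  ]
}}

```text
time: 18.5
ee_pos: [0.6473, 0.0503, 0.2068]
ee_rot: [178.8, 67.0, 93.8]
wrist_force: [-1.1, 0.7, 11.5]
gripper_width: 0.575
```

```bash
python3 -c "
from tgt import *
tile_now()"
```

```text
tile in face mm [ 1.4 12.5  4.5] ang err deg [-0.03  0.19  0.48] F face [-1.   5.2 10.3] t 18.5
```

>>> {"api": "carry_out", "payload": {
  "moves": [
    {"tx":0,"ty":-0.05,"tz":0.1,"wx":0,"wy":0,"wz":-0.2},
    {"tx":0,"ty":0,"tz":0,"wx":0,"wy":0,"wz":0}
  ]
}}

```text
time: 18.7
ee_pos: [0.6472, 0.0494, 0.2063]
ee_rot: [179.2, 67.0, 94.2]
wrist_force: [-0.1, 1.5, 11.0]
gripper_width: 0.572
```

```bash
python3 -c "
from tgt import *
tile_now()"
```

```text
tile in face mm [ 1.3 11.5  4.5] ang err deg [-0.06  0.17  0.32] F face [0.  5.6 9.6] t 18.7
```

>>> {"api": "carry_out", "payload": {
  "moves": [
    {"tx":0,"ty":-0.05,"tz":0.1,"wx":0,"wy":0,"wz":0},
    {"tx":0,"ty":0,"tz":0,"wx":0,"wy":0,"wz":0}
  ]
}}

```text
time: 18.9
ee_pos: [0.6471, 0.0484, 0.206]
ee_rot: [179.1, 67.0, 94.0]
wrist_force: [1.3, 1.7, 9.9]
gripper_width: 0.57
```

```bash
python3 -c "
from tgt import *
tile_now()"
```

```text
tile in face mm [ 1.1 10.5  4.5] ang err deg [-0.06  0.15  0.38] F face [1.4 5.3 8.5] t 18.9
```

>>> {"api": "carry_out", "payload": {
  "moves": [
    {"tx":0,"ty":0,"tz":0.1,"wx":0,"wy":0,"wz":0},
    {"tx":0,"ty":0,"tz":0,"wx":0,"wy":0,"wz":0}
  ]
}}

```text
time: 19.1
ee_pos: [0.6471, 0.0476, 0.2056]
ee_rot: [179.1, 67.0, 94.1]
wrist_force: [0.0, 1.3, 11.0]
gripper_width: 0.573
```

```bash
python3 -c "
from tgt import *
tile_now()"
```

```text
tile in face mm [1.1 9.6 4.5] ang err deg [-0.06  0.17  0.36] F face [0.1 5.4 9.6] t 19.1
```

>>> {"api": "carry_out", "payload": {
  "moves": [
    {"tx":0,"ty":-0.05,"tz":0.1,"wx":0,"wy":0,"wz":0},
    {"tx":0,"ty":0,"tz":0,"wx":0,"wy":0,"wz":0}
  ]
}}

```text
time: 19.3
ee_pos: [0.6471, 0.0476, 0.2057]
ee_rot: [178.9, 66.9, 93.9]
wrist_force: [1.6, 4.0, 11.8]
gripper_width: 0.569
```

```bash
python3 -c "
from tgt import *
tile_now()"
```

```text
tile in face mm [1.  9.6 4.5] ang err deg [-0.07  0.27  0.43] F face [2.  8.2 9.4] t 19.3
```

>>> {"api": "carry_out", "payload": {
  "moves": [
    {"tx":0,"ty":0,"tz":0.1,"wx":0,"wy":0,"wz":0},
    {"tx":0,"ty":0,"tz":0,"wx":0,"wy":0,"wz":0}
  ]
}}

```text
time: 19.5
ee_pos: [0.6471, 0.0476, 0.2056]
ee_rot: [178.9, 66.8, 93.9]
wrist_force: [2.1, 7.1, 11.9]
gripper_width: 0.572
```

```bash
python3 -c "
from tgt import *
tile_now()"
```

```text
tile in face mm [1.  9.5 4.5] ang err deg [-0.08  0.37  0.42] F face [ 2.7 10.9  8.4] t 19.5
```

>>> {"api": "carry_out", "payload": {
  "moves": [
    {"tx":0.1,"ty":0,"tz":-0.1,"wx":0,"wy":0,"wz":0},
    {"tx":0,"ty":0,"tz":0,"wx":0,"wy":0,"wz":0},
    {"tx":0,"ty":0,"tz":0,"wx":0,"wy":0,"wz":0},
    {"tx":0,"ty":0,"tz":0,"wx":0,"wy":0,"wz":0},
    {"tx":0,"ty":0,"tz":0,"wx":0,"wy":0,"wz":0}
  ]
}}

```text
time: 20.0
ee_pos: [0.6472, 0.0476, 0.2056]
ee_rot: [178.9, 67.0, 93.9]
wrist_force: [0.5, 2.9, 15.0]
gripper_width: 0.57
```

```bash
python3 - <<'E'
from tgt import *
s,p,Rm=tile_now(); print(s['moment'],s['dq']); snap('15',('wrist','side','scene'))
crop('pics/side15.png','pics/d15a.png',260,120,360,200,8)
crop('pics/scene15.png','pics/s15a.png',230,215,330,290,8)
E
```

```text
tile in face mm [1.1 9.5 4.5] ang err deg [-0.09  0.23  0.45] F face [ 0.8  8.4 12.7] t 20.0
[0.91945142 0.21746404 0.00112557] [-0.00202021  0.04826982 -0.03548785  0.03711782  0.01976183  0.04317153]
t 20.0 p [0.6472 0.0476 0.2056] rot [178.8549  66.9653  93.8559] F [ 0.5175  2.8978 14.9925] gw 0.5701411260329454 q [-15.7  35.9  79.6  22.6  73.8 -28.8]
```

View pics/wrist15.png

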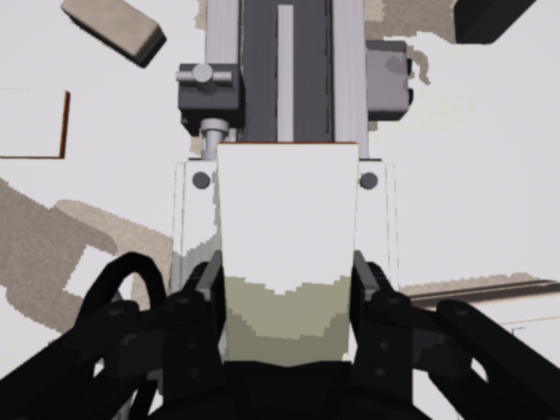

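View pics/s15a.png

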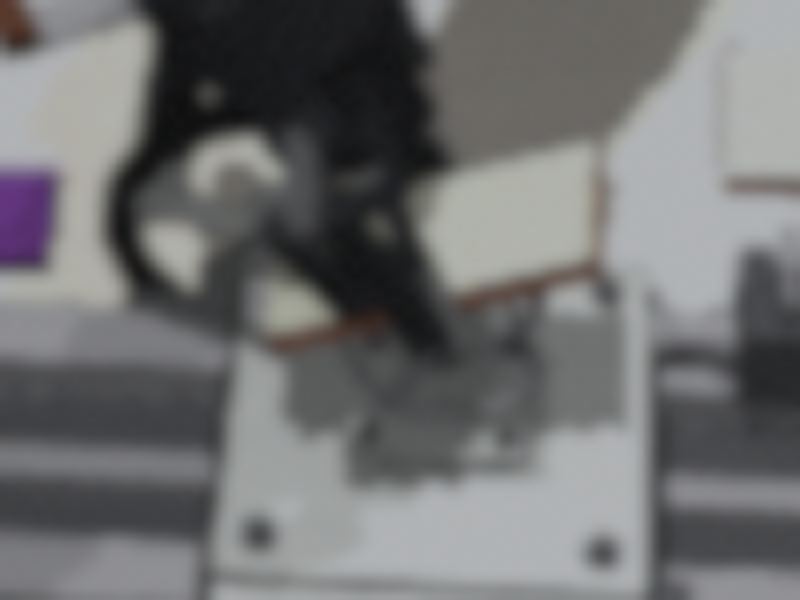

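View pics/d15a.png

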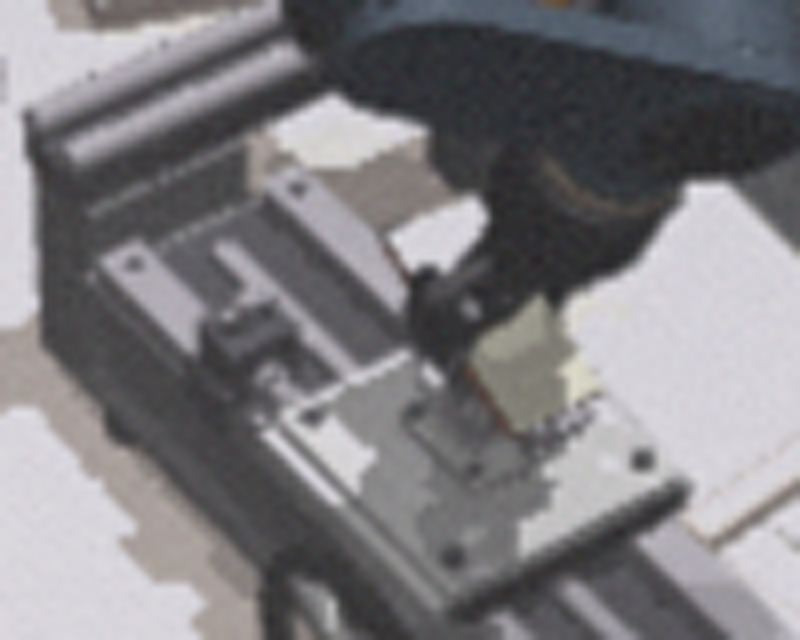

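```bash
python3 - <<'E'
from tgt import *
print(manip.hand_in()); tile_now()
E
```

```text
the job is handed in; nothing more can be done
None
the job is handed in; nothing more can be done
```

I wound the carriage up to its depth stop and seated the border tile on the rest. I handed the job in at about 20 s with the tile still gripped and pressed down; hand-in gives no verdict.

- **Handwheel:** I wound it about 4.8 rad, until the force at the handle rose from 6 N to 32 N with almost no more travel. The carriage moved about 57.6 mm, and the pictures after release and at the end show no visible gap at the stop.
- **Tile placing:** I lowered it glazed face up onto the rest, which I measured at about 22.8° of slope. I then slid it down the slope until the ledge stopped it.
- **Last checks:** The tile centre worked out at x +1.1, y +9.5, z +4.5 mm in the rest's frame, against a target of 0, +10, +5. It was within about 0.5° of my estimate of the rest's slope and direction. The wrist read about 13 N pressing into the face and 8 N along the slope towards the ledge.
- **Other things:** I touched none of the other loose things, and nothing looked moved in the views I took.

**What is less certain:**
- The tile figures come from the arm's pose and the pictures. z reads 0.5 mm low, which is within the calibration error.
- Estimates of the grinder's direction ranged from 4.2° to 5.2°; I used 5.0°. The allowed skew is 6°.
- I had no separate measurement of how flush the tile lies, beyond the rest fits agreeing within about 0.3°.

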